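# Put the washed boards and baskets away

## Task

Put the washed things away: slide every chopping board that stands in the drainer fully down into the dock of its own colour, and hang every basket by the middle of its handle bar on a hook of its own. There are two or three of each, in no particular order; leave everything else on the ledge where it is.

Things in the scene. Friction and masses are not known exactly. Their poses are not given: they have to be found in the camera images.
- red_board_mid (a point): Centre of the red chopping board: a plastic slab 120 long (its x) x 14 thick (its y) x 120 high (its z up), 220 g, standing on edge in the grey drainer; its top edge is 60 above this point and its lower edge 60 below. The dark bar near its top is only a mark, not a hole. A board may be absent (then None).
- red_slot (a point): Centre of the slot floor, 8 above the work surface, of the fixed wooden dock with red end blocks; x along the slot, y across, z up. Slot 127 long, 17 wide, 42 deep, with a 4 lead-in at its mouth; dock 164 x 42, its top 42 above this point. A board fully home has its centre 60 above this point. The three docks stand side by side 80 apart, in any order.
- green_board_mid (a point): Centre of the green chopping board: a plastic slab 120 long (its x) x 14 thick (its y) x 120 high (its z up), 220 g, standing on edge in the grey drainer; its top edge is 60 above this point and its lower edge 60 below. The dark bar near its top is only a mark, not a hole. A board may be absent (then None).
- green_slot (a point): Centre of the slot floor, 8 above the work surface, of the fixed wooden dock with green end blocks; x along the slot, y across, z up. Slot 127 long, 17 wide, 42 deep, with a 4 lead-in at its mouth; dock 164 x 42, its top 42 above this point. A board fully home has its centre 60 above this point. The three docks stand side by side 80 apart, in any order.
- blue_board_mid (a point): Centre of the blue chopping board: a plastic slab 120 long (its x) x 14 thick (its y) x 120 high (its z up), 220 g, standing on edge in the grey drainer; its top edge is 60 above this point and its lower edge 60 below. The dark bar near its top is only a mark, not a hole. A board may be absent (then None).
- blue_slot (a point): Centre of the slot floor, 8 above the work surface, of the fixed wooden dock with blue end blocks; x along the slot, y across, z up. Slot 127 long, 17 wide, 42 deep, with a 4 lead-in at its mouth; dock 164 x 42, its top 42 above this point. A board fully home has its centre 60 above this point. The three docks stand side by side 80 apart, in any order.
- drainer: Grey dish drainer, fixed, 132 x 230 x 45 high, origin under its centre: three roomy slots (126 x 22, 33 deep) along its x at y = -75, 0 and 75, in which the boards stand with their lower edge 12 above the work surface, so that their tops stand 132 above it.
- basket_a_bar (a point): Middle of the handle bar of basket A: open aluminium basket 70 deep (x) x 110 wide (y) x 50 high, 160 g, standing upright; all alike. Upright straps (10 x 4) at y = -55 and 55 carry a straight wooden bar along y, 14 x 14 and 114 long, its middle (this point) 135 above the underside. Clear opening under the bar 78 high, 106 wide. May be absent (None).
- basket_b_bar (a point): Middle of the handle bar of basket B: open aluminium basket 70 deep (x) x 110 wide (y) x 50 high, 160 g, standing upright; all alike. Upright straps (10 x 4) at y = -55 and 55 carry a straight wooden bar along y, 14 x 14 and 114 long, its middle (this point) 135 above the underside. Clear opening under the bar 78 high, 106 wide. May be absent (None).
- basket_c_bar (a point): Middle of the handle bar of basket C: open aluminium basket 70 deep (x) x 110 wide (y) x 50 high, 160 g, standing upright; all alike. Upright straps (10 x 4) at y = -55 and 55 carry a straight wooden bar along y, 14 x 14 and 114 long, its middle (this point) 135 above the underside. Clear opening under the bar 78 high, 106 wide. May be absent (None).
- hook_0 (a point): Seat of hook 0: where the middle of a basket's bar lies when hung. Flat brass prong 14 wide (y), 6 thick, pointing to -x (towards the robot), its top 7 below this point. Upturned tip 20 to 26 ahead of the seat (-x), rising 9 above this point; low stop 20 to 26 behind it, rising 4 above: a saddle 40 long for the bar.
- hook_1 (a point): Seat of hook 1: where the middle of a basket's bar lies when hung. Flat brass prong 14 wide (y), 6 thick, pointing to -x (towards the robot), its top 7 below this point. Upturned tip 20 to 26 ahead of the seat (-x), rising 9 above this point; low stop 20 to 26 behind it, rising 4 above: a saddle 40 long for the bar.
- hook_2 (a point): Seat of hook 2: where the middle of a basket's bar lies when hung. Flat brass prong 14 wide (y), 6 thick, pointing to -x (towards the robot), its top 7 below this point. Upturned tip 20 to 26 ahead of the seat (-x), rising 9 above this point; low stop 20 to 26 behind it, rising 4 above: a saddle 40 long for the bar.
- hook_rail: Fixed rail that carries the three hooks, 140 apart along its y. A steel tube 16 thick along y, 80 behind (+x) the hook seats at the height of the prongs, 460 long, with a post near each end. Origin on the work surface under the middle hook's seat, which is 205 high; a hung basket's underside is 70 above the work surface.
- hummus_bowl: Green hummus bowl, 100 across, 50 high; a bystander, to be left where it is. Origin under its centre.
- ramekin_1: Glass ramekin, 70 across, 40 high; a bystander, to be left where it is. Origin under its centre.
- ramekin_2: Second glass ramekin, 70 across, 40 high; a bystander, to be left where it is. Origin under its centre.
- garlic_press: Cast-aluminium garlic press on its side, about 160 long, 30 high; a bystander, to be left where it is. Origin under its middle.
- scraper: Red scraper with wooden handle, about 185 long, 14 high; a bystander, to be left where it is. Origin under its centre.
- olive_jar: Green glass jar, 70 across, 110 high; a bystander, to be left where it is. Origin under its centre.
- oil_bottle: Amber oil bottle, 60 across, 190 high; a bystander, to be left where it is. Origin under its centre.
Mind the look-alikes: they are no part of the job. Of the things shaped like the part that bears green_board_mid, the green one is meant.

How it is judged:
By the outcome, as a careful person would: the job done as asked, in the order asked, and still so for the second after the job is handed in, with the robot touching nothing.
Of red_board, green_board, blue_board only 2 to 3 are there at a start; the rules pass over those that are not, and their reading is None.
Of basket_a, basket_b, basket_c only 2 to 3 are there at a start; the rules pass over those that are not, and their reading is None.
At some moment in a run one of basket_a, basket_b, basket_c may be knocked a few centimetres aside while the robot is not near it.
It also fails if it takes over 210 s, if anything falls off the work surface, if the arm or the gripper's body presses on something with over 40 N, if the wrist force passes 120 N, or if a joint passes its speed limit or range.

## Robot

A 6-joint arm with a two-finger parallel gripper is mounted at the origin on the work surface. World frame = base frame: x ahead of the robot, y to its left, z up, the work surface at z = 0. Lengths are in mm, angles in rad, forces in N, time in s.
With the tool pointing down it reaches from about 350 to 975 mm from the base axis. Payload 7.1 kg.
Tool frame: the origin (TCP) lies at the very end of the fingers, on their centre line; the grasp point (between the pads) lies tcp_to_grasp behind it (tcp_to_grasp is the distance from the TCP to the grasp point, in mm); z points along the fingers, x is the direction in which the jaws open and shut, and the axes are right-handed (so a half turn about z gives the same grasp; the last joint's range is limited). The gripper opens to 88 mm and grips with 3 to 60 N. Pads are 20 mm wide; open, the fingers measure 115 mm over their backs; the gripper's body (75 mm by 178 mm) begins 61 mm behind the grasp point.
Start: joints at [-1.127, 0.423, 1.63, -0, 1.089, -0.019], TCP at [279.049, -559.229, 222.675] pointing down, gripper open.
Joint ranges: [-3, 3], [-0.9, 2.11], [0.09, 2.58], [-1.31, 4.45], [0.11, 2.69], [-2.54, 2.54]. Speed limits (rad/s): [2.39, 2.39, 3.01, 3.14, 3.14, 3.14].

## Interface

Orientations are given as a rotation vector (axis times angle).
In Python, from workcell import get_obs, get_image, close_job, recognise, mark_of, tcp_to_grasp gives the robot as it stands. The module is installed in compiled form; this text tells all that it offers.
- The arm moves only by the tool move_arm, never from a script. Its argument "motion" is a list of rows, each a list of 7 numbers: the shift along the world's x, y, z in mm, then the turn, a rotation vector about the world's x, y, z in rad, then the finger opening in mm, from 0 to 87.8. A call has 1 to 5 rows; each row is the pose to reach, as a shift and turn from the pose commanded when the call began; what a row does not reach only later rows make up. A row lasts 1/12 s, in which the tool goes at most 41.7 mm and 7.16 degrees, less where a joint would pass 70% of its speed; a pose out of reach is approached as far as the arm can. A call with a gripper value outside its range is refused whole. The fingers move at their own pace and stop on an object; the grip force is fixed at half the most. Time passes only in rows, so rows that repeat a pose let the fingers close. It gives the time, the measured TCP pose, the force and the opening at its end, in the units of the state.
- get_obs(): the state, without advancing time (a new reading comes with each control period).
- get_image(name): name is "side" or "top"; returns a dict with "color" (384x512x3 uint8, red, green, blue), "mtx" (3x3 intrinsics, pixels), "camera_from_world" (4x4, takes a point from world to camera coordinates). Camera axes: x right, y up, looking along -z (the intrinsics and any distortion apply to the point x, -y, -z); pixel columns grow to the right and rows downward; lengths in mm; the calibration is good to about 2 mm. A picture is of the moment at which its call begins. There is no depth.
- close_job(): hands the job in, once; it reports no verdict.
Trained networks look in a picture, given as the dict that the camera call returned (one of the last four; its "shot" number tells which), for a name from the list of things; names that differ only in an ending like _2 or _b are one class to them, and where a whole thing is asked for, a point or a joint stands for the part that bears it (a point fixed in the world has none). Each returns a list of dicts, best first, with "p" (0 to 1); they miss things now and then, are a little off and sometimes report something else, mostly with a low value. They report only what shows in the picture. A call takes as long as a camera call. They do not tell look-alikes from the thing itself.
- recognise(picture, label): "bbox" ([centre column, centre row, width, height] in pixels, round what is visible of it).
- mark_of(picture, label): "location" ([row, column] in pixels: a listed point, or the origin of a listed thing).
The state is a dict: "t": time; "qpos": joint angles; "qvel": joint speeds; "joint_torque": joint torques, N m; "ee_pos": TCP position; "orientation": TCP orientation; "ft_force": force on the tool from outside, world axes, zero at the start; "moment": the same for the moment, N m; "width": finger opening in mm.
Only numpy, scipy, OpenCV 4.12 (cv2) and the standard library are available. Lean on these libraries where they do the work, as an engineer would, in place of code of your own. Each camera call takes 0.05 s, during which the arm holds its last target. There are 200 camera calls.

## Working session

There is one attempt and no reset: what is moved stays moved. The work goes in short steps, Python scripts to look and compute and a tool call to move; the robot and the scene stay as the last step left them, time stands still between calls to the robot, and variables do not carry over. Pictures are saved under pics/ and viewed, about 12 in all and at most 16, crops included, and the job is handed in when it is done.

Besides the shell and the picture viewer there is one more tool, called after "Request:" in YAML: its name, and indented under it one key for each argument. move_arm: Moves the arm, as the interface text tells. Its arguments: {"type":"object","properties":{"motion":{"type":"array"}},"required":["motion"]}

```bash
mkdir -p pics; cat > h.py <<'E'
import numpy as np, cv2
from workcell import *
def proj(im,P):
    P=np.atleast_2d(P); M=im["camera_from_world"]; c=P@M[:3,:3].T+M[:3,3]
    c=c*[1,-1,-1]; u=c@im["mtx"].T; return u[:,:2]/u[:,2:]
def ray(im,uv):
    M=np.array(im["camera_from_world"]); R=M[:3,:3];o=-R.T@M[:3,3]
    d=np.linalg.inv(im["mtx"])@np.array([uv[0],uv[1],1.]); d=R.T@(d*[1,-1,-1]); return o,d/np.linalg.norm(d)
def atz(im,uv,z):
    o,d=ray(im,uv); return o+d*(z-o[2])/d[2]
def tri(ims,uvs):
    A=0;b=0;rs=[]
    for im,uv in zip(ims,uvs):
        o,d=ray(im,uv); Q=np.eye(3)-np.outer(d,d); A=A+Q;b=b+Q@o;rs.append((Q,o))
    p=np.linalg.solve(A,b); return p,max(np.linalg.norm(Q@(p-o)) for Q,o in rs)
def save(im,name,box=None,s=1.5):
    c=im["color"][:,:,::-1]
    if box: c=c[box[1]:box[3],box[0]:box[2]]
    cv2.imwrite("pics/"+name+".png",cv2.resize(c,None,fx=s,fy=s,interpolation=cv2.INTER_CUBIC))
E
python3 - <<'E'
from h import *
np.set_printoptions(precision=1,suppress=True)
t=get_image("top");s=get_image("side");print(t.keys(),{k:v for k,v in t.items() if k not in("color","mtx","camera_from_world")})
for n,im in(("t",t),("s",s)):
    save(im,n+"0"); print(n,ray(im,(256,192)),im["mtx"])
print(tcp_to_grasp,get_obs())
for l in "red_board_mid green_board_mid blue_board_mid red_slot green_slot blue_slot drainer basket_a_bar hook_0 hook_rail".split():
    for n,im in(("t",t),("s",s)):
        print(l,n,[(round(d["p"],2),np.round(d["location"][::-1],1).tolist()) for d in mark_of(im,l)[:6]])
E
```

```text
dict_keys(['color', 'mtx', 'camera_from_world', 'shot']) {'shot': 1}
t (array([ 342.7,    1.8, 1883.8]), array([ 0.1, -0. , -1. ])) [[450.4   0.  252.2]
 [  0.  450.4 201.1]
 [  0.    0.    1. ]]
s (array([ 374. , 1202.2,  851.3]), array([ 0.1, -0.9, -0.5])) [[431.3   0.  251.5]
 [  0.  431.3 183.7]
 [  0.    0.    1. ]]
18.700000000000003 {'t': 0.1, 'qpos': array([-1.1,  0.4,  1.6, -0. ,  1.1, -0. ]), 'qvel': array([ 0., -0.,  0.,  0., -0.,  0.]), 'joint_torque': array([  0. , -54.6, -27.4,   0.1,   0. ,  -0. ]), 'ee_pos': array([ 278.8, -558.8,  222. ]), 'orientation': array([-2.7,  1.7,  0. ]), 'ft_force': array([-0.2, -0. ,  0.4]), 'moment': array([-0.,  0.,  0.]), 'width': 87.83796042309126}
red_board_mid t [(0.81, [335.9, 213.2]), (0.3, [325.8, 172.6])]
red_board_mid s [(0.81, [266.0, 155.4])]
green_board_mid t [(0.68, [296.7, 214.1]), (0.57, [381.4, 225.1]), (0.45, [355.3, 264.3])]
green_board_mid s [(0.93, [276.8, 137.2]), (0.69, [268.8, 173.5]), (0.62, [323.4, 155.6]), (0.51, [177.2, 229.5])]
blue_board_mid t [(0.62, [316.9, 215.9]), (0.25, [317.6, 216.3])]
blue_board_mid s [(0.81, [266.2, 166.5]), (0.68, [198.0, 193.6]), (0.47, [179.4, 197.1])]
red_slot t [(0.59, [288.1, 173.0])]
red_slot s [(0.6, [213.3, 192.9]), (0.24, [268.9, 153.5]), (0.18, [270.9, 182.6])]
green_slot t [(0.8, [326.7, 170.2])]
green_slot s [(0.67, [221.4, 171.8]), (0.48, [197.8, 348.7])]
blue_slot t [(0.74, [277.0, 141.9]), (0.72, [309.7, 172.8])]
blue_slot s [(0.87, [219.2, 182.2]), (0.54, [216.0, 265.7])]
drainer t [(0.79, [315.5, 213.6])]
drainer s [(0.61, [270.1, 183.5])]
basket_a_bar t [(0.94, [203.0, 219.9])]
basket_a_bar s [(0.64, [260.8, 219.0])]
hook_0 t [(0.84, [200.8, 169.0]), (0.78, [237.4, 173.6]), (0.73, [161.7, 166.9]), (0.21, [355.8, 200.5])]
hook_0 s [(0.85, [194.3, 196.2]), (0.61, [185.2, 221.1]), (0.56, [207.7, 173.2]), (0.32, [219.9, 171.6])]
hook_rail t [(0.37, [186.9, 156.8])]
hook_rail s [(0.53, [219.6, 171.5])]
```

View pics/t0.png

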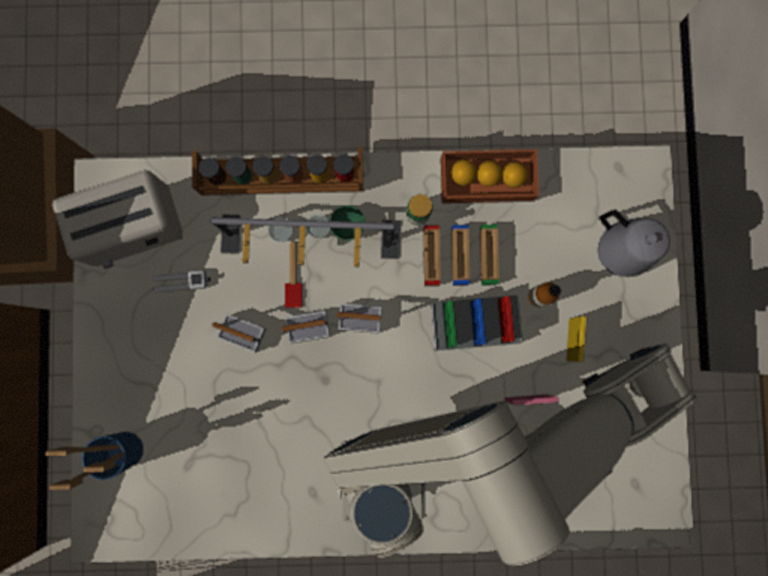

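View pics/s0.png

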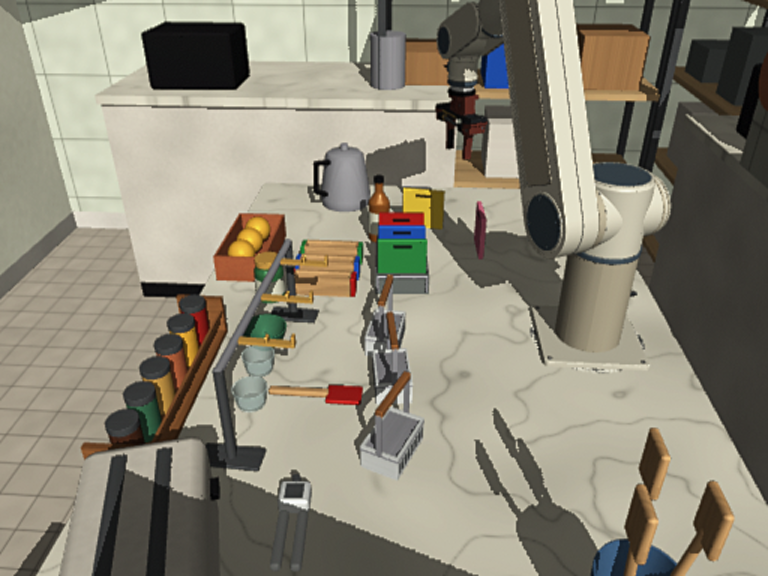

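The top view shows the drainer at (316,214) with green, blue and red boards from left to right. Behind it are the docks: red (288,170), blue (307,170), green (326,170). There are three baskets at (160,220), (203,217) and (240,212), and three hooks at (163,165), (200,168) and (238,170). The look-alikes are a pink board at (354,266) and a yellow block at (384,225), both outside the drainer. I'll enlarge to confirm.

```bash
python3 - <<'E'
from h import *
t=get_image("top");s=get_image("side")
np.save("t.npy",t,allow_pickle=True);np.save("s.npy",s,allow_pickle=True)
save(t,"tb",(276,140,366,240),6);save(t,"tk",(135,140,265,240),6);save(s,"sk",(140,110,300,320),2.8)
np.set_printoptions(precision=1,suppress=True)
for n,c,z in(("red",(338,212),132),("blue",(318,213),132),("green",(299,215),132),("rs",(288,170),50),("bs",(307,169),50),("gs",(326,169),50),("b1",(159,221),135),("b2",(203,217),135),("b3",(240,212),135)):print(n,atz(t,c,z))
P=[]
for d in mark_of(t,"hook_0")[:3]:print(d["p"],atz(t,d["location"][::-1],205))
for d in mark_of(s,"hook_0")[:4]:print(d["p"],atz(s,d["location"][::-1],205))
for l in ["hummus_bowl","ramekin_1","garlic_press","scraper","olive_jar","oil_bottle"]:
  for d in mark_of(t,l)[:2]:print(l,d["p"],atz(t,d["location"][::-1],0))
E
```

```text
red [ 426.7 -336.3  132. ]
blue [ 424.8 -258.3  132. ]
green [ 418.8 -184.1  132. ]
rs [ 608.2 -153.6   50. ]
bs [ 610.5 -231.8   50. ]
gs [ 608.5 -309.8   50. ]
b1 [408.7 360.1 135. ]
b2 [420.  189.2 135. ]
b3 [435.9  45.1 135. ]
0.98 [586.   41.5 205. ]
0.91 [606.2 325.3 205. ]
0.72 [610.5 187.6 205. ]
0.82 [608.7 187.2 205. ]
0.66 [608.3 320.7 205. ]
0.55 [596.9  39.5 205. ]
hummus_bowl 0.87 [706.3  85.3   0. ]
ramekin_1 0.55 [719.1 152.8   0. ]
ramekin_1 0.49 [685.7 277.3   0. ]
garlic_press 0.76 [554.8 517.6   0. ]
scraper 0.58 [559.7 234.7   0. ]
olive_jar 0.57 [ 736.9 -119.2    0. ]
oil_bottle 0.55 [ 487.2 -436.6    0. ]
```

View pics/tb.png

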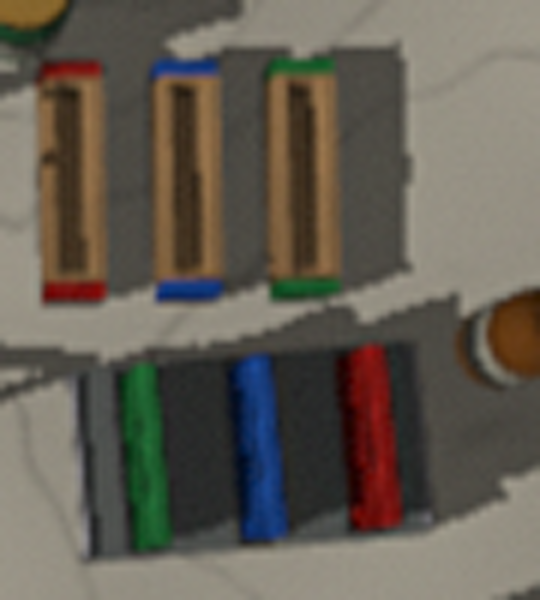

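View pics/tk.png

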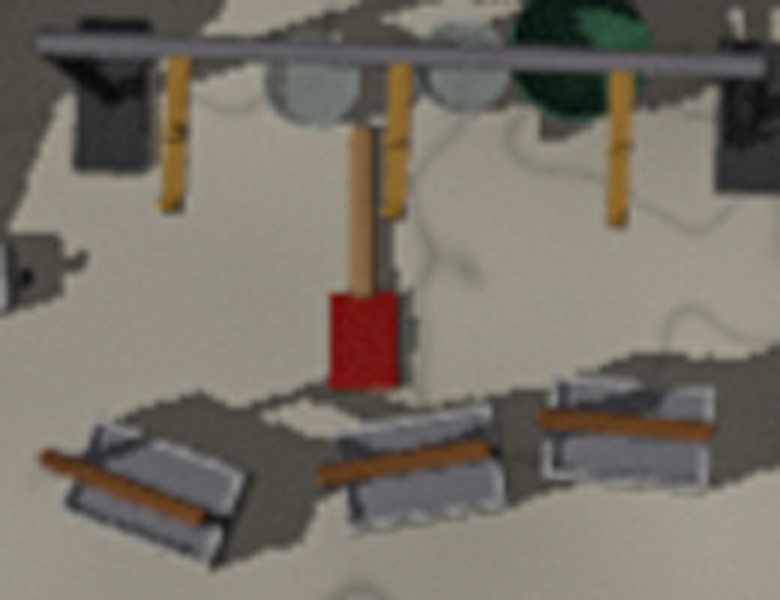

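View pics/sk.png

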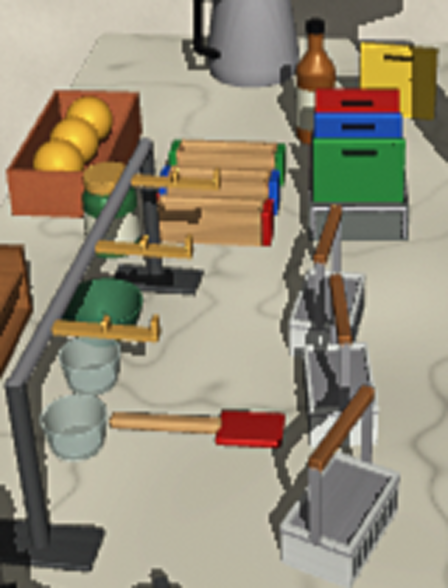

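The crops confirm it: green, blue and red boards stand in the drainer, red, blue and green docks run from left to right, and there are three baskets and three hooks. I'll now measure them precisely by fitting the silhouettes.

```bash
cat > fit.py <<'E'
from h import *
from scipy.optimize import minimize
S=6
def hsv(im): return cv2.cvtColor(cv2.resize(im["color"],None,fx=S,fy=S,interpolation=cv2.INTER_CUBIC),cv2.COLOR_RGB2HSV)
def mask(im,h0,h1,s0,v0=30,v1=255):
    H=hsv(im);h=H[...,0].astype(int);ok=((h>=h0)&(h<=h1)) if h0<=h1 else ((h>=h0)|(h<=h1))
    return (ok&(H[...,1]>s0)&(H[...,2]>v0)&(H[...,2]<=v1)).astype(np.uint8)
def box(x0,x1,y0,y1,z0,z1): return np.array([[a,b,c] for a in(x0,x1) for b in(y0,y1) for c in(z0,z1)],float)
def place(P,x,y,a,z=0):
    c,s=np.cos(a),np.sin(a);return P@np.array([[c,s,0],[-s,c,0],[0,0,1]])+[x,y,z]
def render(im,boxes,shape):
    m=np.zeros(shape,np.uint8)
    for b in boxes:
        uv=(proj(im,b)+.5)*S-.5
        cv2.fillConvexPoly(m,cv2.convexHull(np.round(uv*16).astype(np.int32)),1,shift=4)
    return m
def fit(im,m,boxes,x0,roi=14):
    sc=np.array([1,1,.01]);x0=np.array(x0,float)
    R=cv2.dilate(render(im,[place(b,*x0) for b in boxes],m.shape),np.ones((roi*S//2*2+1,)*2,np.uint8)) 
    mm=m*R
    def f(d):
        x=x0+d*sc;r=render(im,[place(b,*x) for b in boxes],m.shape)
        return np.count_nonzero(r!=mm)/np.count_nonzero(r)
    best=min((minimize(f,d0,method="Nelder-Mead",options=dict(initial_simplex=np.array(d0)+np.array([[0,0,0],[6,0,0],[0,6,0],[0,0,5.]]),xatol=.05,fatol=1e-4)) for d0 in([0,0,0],[-5,5,3.])),key=lambda r:r.fun)
    x=x0+best.x*sc; return np.round([*x[:2],x[2]],3),round(best.fun,3)
BAR=[box(-7,7,-57,57,128,142)]
BOARD=[box(-60,60,-7,7,46,132)]
COL=dict(red=(172,6,120),green=(50,85,90),blue=(100,130,90))
E
python3 - <<'E'
from fit import *
t=np.load("t.npy",allow_pickle=True).item();s=np.load("s.npy",allow_pickle=True).item()
H=hsv(t)
for n,(u,v) in dict(bar=(240,212),wood=(284,170),hook=(238,170),red=(338,212),green=(300,215),blue=(319,215)).items():print(n,H[v*S+2,u*S+2])
B0=dict(red=(427,-336,.07),blue=(425,-258,.07),green=(419,-184,.07))
for n in B0: print(n,"board",fit(t,mask(t,*COL[n]),BOARD,B0[n],6),fit(s,mask(s,*COL[n]),BOARD,B0[n],4) if n=="green" else "")
D0=dict(red=(608,-154,0),blue=(608,-232,0),green=(608,-310,0))
w=mask(t,5,25,60)
for n in D0:
    m=cv2.morphologyEx(w|mask(t,*COL[n][:2],90),cv2.MORPH_CLOSE,np.ones((31,31),np.uint8))
    print(n,"dock",fit(t,m,[box(-82,82,-21,21,0,50)],D0[n],3))
m=mask(t,3,16,110);ms=mask(s,3,16,110)
for i,b in enumerate([(409,360,-.3),(420,189,.15),(436,45,-.05)]):print("bar",i,fit(t,m,BAR,b,3),fit(s,ms,BAR,b,3))
HK=[q for k in(-140,0,140) for q in(box(-26,72,k-7,k+7,192,198),box(-26,-20,k-7,k+7,192,214))]
print("hooks",fit(t,mask(t,13,26,120),HK,(603,185,-.05),3),fit(s,mask(s,13,26,120),HK,(603,185,-.05),3))
E
```

```text
bar [ 11 116  99]
wood [ 15 129 127]
hook [ 19 176 139]
red [  1 227 120]
green [ 68 177 104]
blue [109 213 121]
red board (array([ 4.26265e+02, -3.41797e+02,  6.00000e-02]), np.float64(0.12)) 
blue board (array([ 4.21509e+02, -2.67576e+02,  5.90000e-02]), np.float64(0.157)) 
green board (array([ 4.16368e+02, -1.91954e+02,  4.60000e-02]), np.float64(0.123)) (array([ 4.19025e+02, -1.89148e+02,  6.40000e-02]), np.float64(0.025))
red dock (array([ 6.12734e+02, -1.53833e+02, -7.00000e-03]), np.float64(0.042))
blue dock (array([ 6.12969e+02, -2.33903e+02, -6.00000e-03]), np.float64(0.073))
green dock (array([ 6.12882e+02, -3.14046e+02, -1.90000e-02]), np.float64(0.082))
bar 0 (array([ 4.09551e+02,  3.74474e+02, -3.89000e-01]), np.float64(0.347)) (array([ 4.09726e+02,  3.69019e+02, -3.46000e-01]), np.float64(0.276))
bar 1 (array([4.22032e+02, 1.93340e+02, 1.39000e-01]), np.float64(0.237)) (array([4.22607e+02, 1.83708e+02, 1.31000e-01]), np.float64(0.259))
bar 2 (array([ 4.42651e+02,  4.93560e+01, -1.02000e-01]), np.float64(0.286)) (array([ 4.41401e+02,  3.78770e+01, -4.60000e-02]), np.float64(0.312))
hooks (array([ 5.98385e+02,  1.89585e+02, -5.60000e-02]), np.float64(0.231)) (array([ 5.99068e+02,  1.85992e+02, -5.80000e-02]), np.float64(0.281))
```

Request:
move_arm:
  motion:
    - [66,108,0,0,0,-0.2,50]
    - [66,108,0,0,0,-0.2,50]
    - [66,108,0,0,0,-0.2,50]
    - [66,108,0,0,0,-0.2,50]
    - [66,108,0,0,0,-0.2,50]

```text
t: 2.02
ee_pos: [346.1, -449.6, 222.9]
orientation: [-2.497, 1.907, -0.0]
ft_force: [0.2, -0.8, 0.1]
width: 57.8
```

Request:
move_arm:
  motion:
    - [66,108,0,0,0,-0.19,50]
    - [66,108,0,0,0,-0.19,50]
    - [66,108,0,0,0,-0.19,50]
    - [66,108,0,0,0,-0.19,50]
    - [66,108,0,0,0,-0.19,50]

```text
t: 2.43
ee_pos: [411.9, -342.7, 222.9]
orientation: [2.304, -2.136, 0.001]
ft_force: [0.1, -0.1, 0.8]
width: 50.0
```

```bash
cat >> h.py <<'E'
from scipy.spatial.transform import Rotation as Ro
def st():
    o=get_obs();R=Ro.from_rotvec(o["orientation"]).as_matrix()
    print("t%.1f"%o["t"],np.round(o["ee_pos"],1),"jaw",np.round(np.arctan2(R[1,0],R[0,0]),4),"z",np.round(R[:,2],3),"F",np.round(o["ft_force"],1),"M",np.round(o["moment"],2),"w%.1f"%o["width"],"q",np.round(o["qpos"],2));return o
E
python3 -c "
from h import *
st()"
```

```text
t2.4 [ 411.9 -342.7  222.9] jaw -1.495 z [ 0.    -0.001 -1.   ] F [ 0.1 -0.1  0.8] M [-0.03 -0.04  0.05] w50.0 q [-0.72  0.29  1.83 -0.    1.02  0.78]
```

Request:
move_arm:
  motion:
    - [0,0,-40,0,0,-0.018,50]
    - [0,0,-80,0,0,-0.018,50]
    - [0,0,-115,0,0,-0.018,50]
    - [0,0,-145,0,0,-0.018,50]
    - [0,0,-145,0,0,-0.018,50]

```text
t: 2.85
ee_pos: [407.3, -342.6, 72.5]
orientation: [2.279, -2.161, -0.014]
ft_force: [-0.2, 0.3, -0.2]
width: 50.0
```

Request:
move_arm:
  motion:
    - [0,0,0,0,0,0,5]
    - [0,0,0,0,0,0,5]
    - [0,0,0,0,0,0,5]
    - [0,0,0,0,0,0,5]
    - [0,0,0,0,0,0,5]

```text
t: 3.27
ee_pos: [411.8, -344.1, 79.4]
orientation: [-2.281, 2.16, -0.005]
ft_force: [-0.7, -0.0, 0.2]
width: 20.1
```

Request:
move_arm:
  motion:
    - [0,0,0,0,0,0,5]
    - [0,0,0,0,0,0,5]
    - [0,0,0,0,0,0,5]

```text
t: 3.52
ee_pos: [411.7, -343.8, 78.9]
orientation: [2.282, -2.159, 0.004]
ft_force: [-1.9, -0.1, 7.1]
width: 14.0
```

Request:
move_arm:
  motion:
    - [0,0,25,0,0,0,5]
    - [0,0,60,0,0,0,5]
    - [0,0,100,0,0,0,5]
    - [0,0,140,0,0,0,5]
    - [0,0,140,0,0,0,5]

```text
t: 3.93
ee_pos: [414.3, -345.9, 225.2]
orientation: [-2.281, 2.159, -0.019]
ft_force: [2.1, -1.0, -1.7]
width: 13.9
```

Request:
move_arm:
  motion:
    - [25,25,0,0,0,-0.067,5]
    - [50,50,0,0,0,-0.067,5]
    - [75,76,0,0,0,-0.067,5]
    - [100,102,0,0,0,-0.067,5]
    - [125,128,0,0,0,-0.067,5]

```text
t: 4.35
ee_pos: [536.3, -213.5, 216.9]
orientation: [2.207, -2.235, -0.002]
ft_force: [-0.8, -1.0, -2.5]
width: 13.9
```

Request:
move_arm:
  motion:
    - [25,25,0,0,0,0,5]
    - [45,45,0,0,0,0,5]
    - [61,62,0,0,0,0,5]
    - [61,62,0,0,0,0,5]
    - [61,62,0,0,0,0,5]

```text
t: 4.77
ee_pos: [596.9, -152.0, 216.5]
orientation: [2.21, -2.231, -0.002]
ft_force: [0.2, 0.0, -2.3]
width: 14.0
```

```bash
python3 - <<'E'
from fit import *
o=st();t=get_image("top");s=get_image("side");save(s,"s1",(150,60,330,260),2.8);save(t,"t1",(230,110,360,240),4)
p=o["ee_pos"]
B=[box(-60,60,-7,7,-60,60)]
z=p[2]+18.7-16.3  # board mid: TCP 78.7 when mid at 72
z=p[2]-6.7
print(z,fit(s,mask(s,*COL["red"]),[B[0]+[0,0,z]],(p[0]+15.3,p[1],-.01),4))
E
```

```text
t4.8 [ 596.9 -152.   216.5] jaw -1.5804 z [-0.002  0.    -1.   ] F [ 0.2  0.  -2.3] M [ 0.06  0.05 -0.05] w14.0 q [-0.27  0.42  1.65 -0.    1.07  1.31]
209.8138588844074 (array([ 6.12625e+02, -1.55268e+02, -2.40000e-02]), np.float64(0.075))
```

View pics/s1.png

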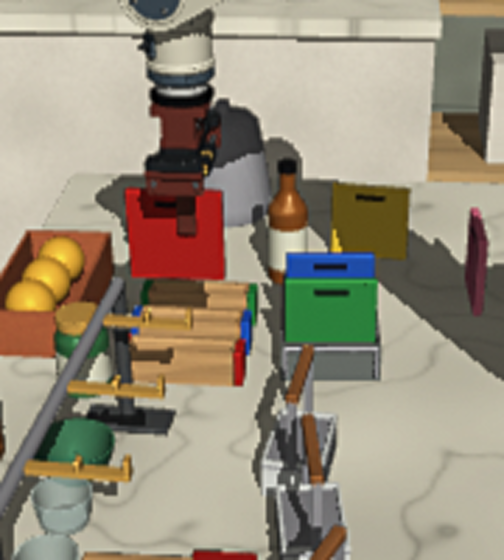

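The side view shows the red board level in the jaws over the red dock, the nearest one with red ends, at crop (175,232). I'll lower it.

Request:
move_arm:
  motion:
    - [0,-0.5,-35,0,0,0,5]
    - [0,-0.5,-70,0,0,0,5]
    - [0,-0.5,-90,0,0,0,5]
    - [0,-0.5,-98,0,0,0,5]
    - [0,-0.5,-98,0,0,0,5]

```text
t: 5.28
ee_pos: [594.9, -154.3, 117.6]
orientation: [2.205, -2.235, -0.006]
ft_force: [-0.9, -0.0, -1.8]
width: 14.0
```

Request:
move_arm:
  motion:
    - [0,0,-5,0,0,0,5]
    - [0,0,-10,0,0,0,5]
    - [0,0,-15,0,0,0,5]
    - [0,0,-18,0,0,0,5]
    - [0,0,-18,0,0,0,5]

```text
t: 5.7
ee_pos: [597.0, -153.7, 101.5]
orientation: [2.208, -2.235, 0.0]
ft_force: [-1.0, -0.4, -3.0]
width: 13.6
```

```bash
python3 -c "
from h import *
st()"
```

```text
t5.7 [ 597.  -153.7  101.5] jaw -1.5829 z [-0. -0. -1.] F [-1.  -0.4 -3. ] M [-0.06  0.03  0.02] w13.6 q [-0.27  0.56  1.72 -0.    0.85  1.31]
```

Entered with no contact force; continuing to the floor.

Request:
move_arm:
  motion:
    - [0,0,-8,0,0,0,5]
    - [0,0,-16,0,0,0,5]
    - [0,0,-22,0,0,0,5]
    - [0,0,-26,0,0,0,5]
    - [0,0,-26,0,0,0,5]

```text
t: 6.12
ee_pos: [596.7, -153.7, 75.0]
orientation: [2.207, -2.234, -0.001]
ft_force: [-1.1, 0.1, -3.5]
width: 14.2
```

Request:
move_arm:
  motion:
    - [0,0,-1,0,0,0,5]
    - [0,0,-2,0,0,0,5]
    - [0,0,-2,0,0,0,5]

```text
t: 6.37
ee_pos: [597.0, -153.8, 74.7]
orientation: [2.208, -2.235, -0.0]
ft_force: [-3.6, 0.8, 9.0]
width: 14.0
```

Request:
move_arm:
  motion:
    - [0,0,0,0,0,0,50]
    - [0,0,0,0,0,0,50]
    - [0,0,0,0,0,0,50]
    - [0,0,0,0,0,0,50]
    - [0,0,0,0,0,0,50]

```text
t: 6.78
ee_pos: [597.1, -153.7, 73.5]
orientation: [-2.208, 2.235, 0.0]
ft_force: [0.4, 0.2, -0.0]
width: 43.8
```

Request:
move_arm:
  motion:
    - [0,0,5,0,0,0,50]
    - [0,0,35,0,0,0,50]
    - [0,0,70,0,0,0,50]
    - [0,0,110,0,0,0,50]
    - [0,0,145,0,0,0,50]

```text
t: 7.2
ee_pos: [597.0, -153.7, 221.0]
orientation: [-2.208, 2.235, -0.0]
ft_force: [0.1, -0.6, -0.5]
width: 50.0
```

Request:
move_arm:
  motion:
    - [-30,-20,0,0,0,0.067,50]
    - [-60,-39,0,0,0,0.067,50]
    - [-90,-58,0,0,0,0.067,50]
    - [-120,-78,0,0,0,0.067,50]
    - [-150,-97,0,0,0,0.067,50]

```text
t: 7.62
ee_pos: [445.7, -251.3, 219.2]
orientation: [-2.282, 2.159, -0.001]
ft_force: [-0.8, -1.3, -0.2]
width: 49.9
```

Request:
move_arm:
  motion:
    - [-12,-8,0,0,0,0,50]
    - [-24,-16,0,0,0,0,50]
    - [-24,-16,0,0,0,0,50]
    - [-24,-16,0,0,0,0,50]

```text
t: 7.95
ee_pos: [423.0, -267.1, 219.1]
orientation: [-2.279, 2.161, -0.001]
ft_force: [-0.0, -0.3, -0.5]
width: 49.5
```

```bash
python3 - <<'E'
from fit import *
st();s=get_image("side");save(s,"s2",(150,60,330,260),2.8)
print(fit(s,mask(s,*COL["red"]),[box(-60,60,-7,7,50,128)],(612,-154,-.01),4),[ (d["p"],atz(s,d["location"][::-1],68)) for d in mark_of(s,"red_board_mid")[:2]])
E
```

```text
t8.0 [ 423.  -267.1  219.1] jaw -1.5176 z [ 0.001 -0.    -1.   ] F [-0.  -0.3 -0.5] M [0.01 0.03 0.  ] w49.5 q [-0.59  0.24  1.9   0.    0.99  0.93]
(array([ 6.11752e+02, -1.51375e+02, -2.50000e-02]), np.float64(0.213)) [(0.8, array([ 610.09005997, -155.88670855,   68.        ])), (0.64, array([702.81810615, -21.73583375,  68.        ]))]
```

View pics/s2.png

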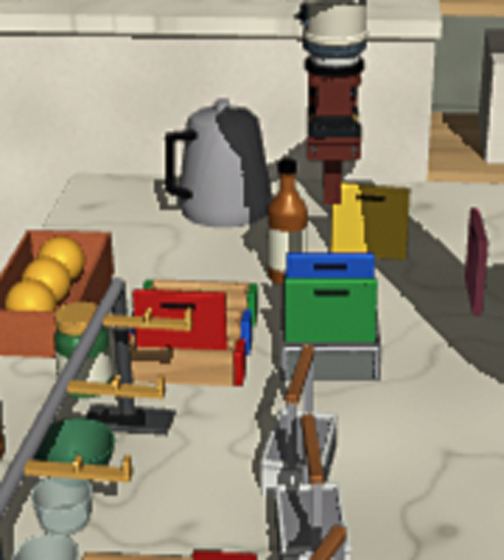

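The red board sits home in its dock: the top is level at crop (180,318) and the lower part is hidden in the slot. Next is the blue board.

Request:
move_arm:
  motion:
    - [0,0,-40,0,0,0,50]
    - [0,0,-80,0,0,0,50]
    - [0,0,-115,0,0,0,50]
    - [0,0,-141,0,0,0,50]
    - [0,0,-141,0,0,0,50]

```text
t: 8.47
ee_pos: [420.9, -264.2, 73.1]
orientation: [2.282, -2.157, -0.013]
ft_force: [-0.8, 0.5, 0.2]
width: 50.3
```

Request:
move_arm:
  motion:
    - [0,0,0,0,0,0,5]
    - [0,0,0,0,0,0,5]
    - [0,0,0,0,0,0,5]
    - [0,0,0,0,0,0,5]
    - [0,0,0,0,0,0,5]

```text
t: 8.88
ee_pos: [424.0, -267.3, 79.2]
orientation: [-2.281, 2.159, -0.004]
ft_force: [0.3, -1.2, -0.0]
width: 19.9
```

Request:
move_arm:
  motion:
    - [0,0,0,0,0,0,5]
    - [0,0,0,0,0,0,5]
    - [0,0,0,0,0,0,5]
    - [0,0,0,0,0,0,5]
    - [0,0,0,0,0,0,5]

```text
t: 9.3
ee_pos: [423.7, -267.2, 78.8]
orientation: [-2.281, 2.16, -0.003]
ft_force: [-0.5, 0.4, 7.8]
width: 14.2
```

Request:
move_arm:
  motion:
    - [0,0,25,0,0,0,5]
    - [0,0,60,0,0,0,5]
    - [0,0,100,0,0,0,5]
    - [0,0,140,0,0,0,5]
    - [0,0,140,0,0,0,5]

```text
t: 9.72
ee_pos: [426.5, -269.1, 224.9]
orientation: [-2.28, 2.158, -0.019]
ft_force: [0.9, -1.3, -1.4]
width: 13.9
```

Request:
move_arm:
  motion:
    - [30,6,0,0,0,-0.067,5]
    - [60,12,0,0,0,-0.067,5]
    - [90,18,0,0,0,-0.067,5]
    - [120,24,0,0,0,-0.067,5]
    - [150,30,0,0,0,-0.067,5]

```text
t: 10.13
ee_pos: [573.7, -236.1, 216.8]
orientation: [2.207, -2.235, -0.002]
ft_force: [0.1, -0.7, -2.7]
width: 13.9
```

Request:
move_arm:
  motion:
    - [25,3,0,0,0,0,5]
    - [40,3,0,0,0,0,5]
    - [40,3,0,0,0,0,5]
    - [40,3,0,0,0,0,5]
    - [40,3,0,0,0,0,5]

```text
t: 10.55
ee_pos: [611.6, -233.5, 216.6]
orientation: [2.207, -2.234, -0.003]
ft_force: [-0.6, 1.3, -2.7]
width: 13.5
```

```bash
python3 - <<'E'
from fit import *
o=st();s=get_image("side");p=o["ee_pos"]
print(fit(s,mask(s,*COL["blue"]),[box(-60,60,-7,7,-60,60)+[0,0,p[2]-6.7]],(p[0],p[1],-.01),4))
E
```

```text
t10.6 [ 611.6 -233.5  216.6] jaw -1.5831 z [-0.002  0.001 -1.   ] F [-0.6  1.3 -2.7] M [0.09 0.02 0.03] w13.5 q [-0.38  0.47  1.56 -0.    1.11  1.2 ]
(array([ 6.10486e+02, -2.35771e+02,  6.10000e-02]), np.float64(0.168))
```

Request:
move_arm:
  motion:
    - [1,-0.2,-35,0,0,0,5]
    - [1,-0.2,-70,0,0,0,5]
    - [1,-0.2,-90,0,0,0,5]
    - [1,-0.2,-98,0,0,0,5]
    - [1,-0.2,-98,0,0,0,5]

```text
t: 11.02
ee_pos: [612.2, -233.9, 118.3]
orientation: [2.206, -2.235, -0.005]
ft_force: [0.4, -1.2, -2.4]
width: 13.8
```

Request:
move_arm:
  motion:
    - [0,0,-5,0,0,0,5]
    - [0,0,-10,0,0,0,5]
    - [0,0,-15,0,0,0,5]
    - [0,0,-18,0,0,0,5]
    - [0,0,-18,0,0,0,5]

```text
t: 11.43
ee_pos: [613.8, -233.9, 101.2]
orientation: [2.208, -2.235, -0.0]
ft_force: [-0.6, -0.9, -2.7]
width: 13.8
```

```bash
python3 -c "
from h import *
st()"
```

```text
t11.4 [ 613.8 -233.9  101.2] jaw -1.5828 z [-0. -0. -1.] F [-0.6 -0.9 -2.7] M [-0.04  0.01  0.05] w13.8 q [-0.38  0.61  1.63 -0.    0.9   1.2 ]
```

Request:
move_arm:
  motion:
    - [0,0,-8,0,0,0,5]
    - [0,0,-16,0,0,0,5]
    - [0,0,-24,0,0,0,5]
    - [0,0,-28,0,0,0,5]
    - [0,0,-28,0,0,0,5]

```text
t: 11.85
ee_pos: [613.7, -233.9, 74.2]
orientation: [2.208, -2.234, -0.001]
ft_force: [-4.5, 0.3, 8.6]
width: 13.8
```

Request:
move_arm:
  motion:
    - [0,0,0,0,0,0,5]
    - [0,0,0,0,0,0,5]
    - [0,0,0,0,0,0,5]

```text
t: 12.1
ee_pos: [613.7, -233.9, 74.3]
orientation: [2.208, -2.234, -0.001]
ft_force: [-4.2, 0.6, 8.5]
width: 13.9
```

Request:
move_arm:
  motion:
    - [0,0,0,0,0,0,50]
    - [0,0,0,0,0,0,50]
    - [0,0,0,0,0,0,50]
    - [0,0,0,0,0,0,50]
    - [0,0,0,0,0,0,50]

```text
t: 12.52
ee_pos: [614.1, -233.9, 73.4]
orientation: [2.208, -2.235, -0.0]
ft_force: [-0.1, -0.3, 0.6]
width: 43.7
```

Request:
move_arm:
  motion:
    - [0,0,5,0,0,0,50]
    - [0,0,35,0,0,0,50]
    - [0,0,70,0,0,0,50]
    - [0,0,110,0,0,0,50]
    - [0,0,145,0,0,0,50]

```text
t: 12.93
ee_pos: [614.0, -233.9, 221.0]
orientation: [-2.208, 2.235, -0.001]
ft_force: [0.6, -0.3, -0.2]
width: 50.0
```

Request:
move_arm:
  motion:
    - [-35,8,0,0,0,0.067,50]
    - [-70,16,0,0,0,0.067,50]
    - [-105,24,0,0,0,0.067,50]
    - [-140,32,0,0,0,0.067,50]
    - [-175,40,0,0,0,0.067,50]

```text
t: 13.35
ee_pos: [437.4, -193.4, 219.0]
orientation: [-2.281, 2.159, -0.001]
ft_force: [0.5, -0.2, -0.0]
width: 50.0
```

Request:
move_arm:
  motion:
    - [-12,3,0,0,0,0,50]
    - [-21,3,0,0,0,0,50]
    - [-21,3,0,0,0,0,50]
    - [-21,3,0,0,0,0,50]

```text
t: 13.68
ee_pos: [419.3, -191.6, 219.3]
orientation: [-2.281, 2.16, -0.003]
ft_force: [-0.1, -0.3, 0.4]
width: 50.2
```

```bash
python3 - <<'E'
from fit import *
st();s=get_image("side")
for n,g in(("red",(612,-154,-.01)),("blue",(612,-234,-.01))):
  print(n,fit(s,mask(s,*COL[n]),[box(-60,60,-7,7,50,128)],g,4),[(d["p"],atz(s,d["location"][::-1],68)) for d in mark_of(s,n+"_board_mid")[:2]])
E
```

```text
t13.7 [ 419.3 -191.6  219.3] jaw -1.5163 z [ 0.002 -0.001 -1.   ] F [-0.1 -0.3  0.4] M [ 0.01  0.02 -0.02] w50.2 q [-0.45  0.18  1.98  0.    0.97  1.06]
red (array([ 6.12346e+02, -1.51246e+02, -3.10000e-02]), np.float64(0.223)) [(0.72, array([ 611.5870867 , -220.88867993,   68.        ]))]
blue (array([ 6.13272e+02, -2.39399e+02, -1.74000e-01]), np.float64(0.493)) [(0.44, array([ 607.5636692 , -148.68565459,   68.        ])), (0.21, array([408.35239239, 295.98469744,  68.        ]))]
```

Request:
move_arm:
  motion:
    - [0,0,-40,0,0,0,50]
    - [0,0,-80,0,0,0,50]
    - [0,0,-115,0,0,0,50]
    - [0,0,-141,0,0,0,50]
    - [0,0,-141,0,0,0,50]

```text
t: 14.25
ee_pos: [415.8, -189.6, 73.1]
orientation: [2.28, -2.158, -0.013]
ft_force: [-0.5, 0.0, -0.4]
width: 50.0
```

Request:
move_arm:
  motion:
    - [0,0,0,0,0,0,5]
    - [0,0,0,0,0,0,5]
    - [0,0,0,0,0,0,5]
    - [0,0,0,0,0,0,5]
    - [0,0,0,0,0,0,5]

```text
t: 14.67
ee_pos: [419.0, -191.4, 79.1]
orientation: [-2.281, 2.159, -0.004]
ft_force: [0.5, 0.2, -0.1]
width: 20.0
```

Request:
move_arm:
  motion:
    - [0,0,0,0,0,0,5]
    - [0,0,0,0,0,0,5]
    - [0,0,0,0,0,0,5]
    - [0,0,0,0,0,0,5]
    - [0,0,0,0,0,0,5]

```text
t: 15.08
ee_pos: [418.8, -191.4, 78.7]
orientation: [-2.282, 2.159, -0.003]
ft_force: [-0.4, 0.1, 8.1]
width: 13.6
```

Request:
move_arm:
  motion:
    - [0,0,25,0,0,0,5]
    - [0,0,60,0,0,0,5]
    - [0,0,100,0,0,0,5]
    - [0,0,140,0,0,0,5]
    - [0,0,140,0,0,0,5]

```text
t: 15.5
ee_pos: [421.7, -192.7, 224.6]
orientation: [-2.279, 2.157, -0.018]
ft_force: [1.1, 0.1, -1.8]
width: 13.9
```

Request:
move_arm:
  motion:
    - [30,-19,0,0,0,-0.067,5]
    - [60,-38,0,0,0,-0.067,5]
    - [90,-57,0,0,0,-0.067,5]
    - [120,-76,0,0,0,-0.067,5]
    - [150,-95,0,0,0,-0.067,5]

```text
t: 15.92
ee_pos: [568.7, -286.5, 216.7]
orientation: [2.208, -2.235, -0.002]
ft_force: [0.3, 0.0, -1.3]
width: 13.6
```

Request:
move_arm:
  motion:
    - [25,-16,0,0,0,0,5]
    - [46,-28,0,0,0,0,5]
    - [46,-28,0,0,0,0,5]
    - [46,-28,0,0,0,0,5]
    - [46,-28,0,0,0,0,5]

```text
t: 16.33
ee_pos: [612.7, -313.2, 216.3]
orientation: [2.207, -2.234, -0.004]
ft_force: [-0.7, -0.3, -2.4]
width: 13.8
```

```bash
python3 - <<'E'
from fit import *
o=st();s=get_image("side");p=o["ee_pos"];t=get_image("top");save(s,"s3",(150,60,330,260),2.8)
print(fit(s,mask(s,*COL["green"]),[box(-60,60,-7,7,-60,60)+[0,0,p[2]-6.7]],(p[0],p[1],-.01),4))
E
```

```text
t16.3 [ 612.7 -313.2  216.3] jaw -1.583 z [-0.003  0.001 -1.   ] F [-0.7 -0.3 -2.4] M [0.05 0.06 0.  ] w13.8 q [-0.49  0.52  1.48  0.    1.14  1.09]
(array([ 6.1235e+02, -3.1759e+02,  1.4000e-02]), np.float64(0.186))
```

View pics/s3.png

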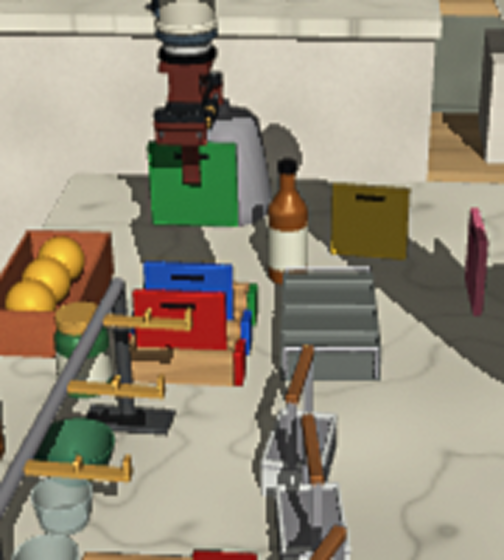

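Red and blue are both level and home in their docks at crop (180,318) and (188,285). The green board is over the green dock, so I'll lower it.

Request:
move_arm:
  motion:
    - [0,0,-35,0,0,0,5]
    - [0,0,-70,0,0,0,5]
    - [0,0,-90,0,0,0,5]
    - [0,0,-98,0,0,0,5]
    - [0,0,-98,0,0,0,5]

```text
t: 16.85
ee_pos: [612.4, -313.0, 118.5]
orientation: [2.207, -2.234, -0.005]
ft_force: [-0.6, 0.0, -2.2]
width: 13.5
```

Request:
move_arm:
  motion:
    - [0,0,-5,0,0,0,5]
    - [0,0,-10,0,0,0,5]
    - [0,0,-15,0,0,0,5]
    - [0,0,-18,0,0,0,5]
    - [0,0,-18,0,0,0,5]

```text
t: 17.27
ee_pos: [613.9, -313.9, 101.2]
orientation: [2.208, -2.234, -0.0]
ft_force: [-0.1, -1.0, -2.2]
width: 13.6
```

```bash
python3 -c "
from h import *
st()"
```

```text
t17.3 [ 613.9 -313.9  101.2] jaw -1.5828 z [-0. -0. -1.] F [-0.1 -1.  -2.2] M [-0.08  0.06  0.03] w13.6 q [-0.49  0.66  1.55 -0.    0.94  1.09]
```

Request:
move_arm:
  motion:
    - [0,0,-8,0,0,0,5]
    - [0,0,-16,0,0,0,5]
    - [0,0,-24,0,0,0,5]
    - [0,0,-28,0,0,0,5]
    - [0,0,-28,0,0,0,5]

```text
t: 17.68
ee_pos: [613.7, -313.9, 74.2]
orientation: [2.208, -2.234, -0.002]
ft_force: [-4.3, 0.9, 7.6]
width: 14.1
```

Request:
move_arm:
  motion:
    - [0,0,0,0,0,0,5]
    - [0,0,0,0,0,0,5]
    - [0,0,0,0,0,0,5]

```text
t: 17.93
ee_pos: [613.7, -314.0, 74.2]
orientation: [2.208, -2.234, -0.001]
ft_force: [-4.5, 0.5, 7.4]
width: 13.7
```

Request:
move_arm:
  motion:
    - [0,0,0,0,0,0,50]
    - [0,0,0,0,0,0,50]
    - [0,0,0,0,0,0,50]
    - [0,0,0,0,0,0,50]
    - [0,0,0,0,0,0,50]

```text
t: 18.35
ee_pos: [614.0, -313.9, 73.4]
orientation: [2.208, -2.235, -0.0]
ft_force: [-0.2, 0.0, -0.5]
width: 43.7
```

Request:
move_arm:
  motion:
    - [0,0,5,0,0,0,50]
    - [0,0,35,0,0,0,50]
    - [0,0,70,0,0,0,50]
    - [0,0,110,0,0,0,50]
    - [0,0,145,0,0,0,50]

```text
t: 18.77
ee_pos: [614.1, -313.9, 221.1]
orientation: [-2.208, 2.235, -0.001]
ft_force: [1.0, -0.5, -0.2]
width: 49.9
```

```bash
cat > bars.py <<'E'
from fit import *
def blobs(im,m,area=250):
    m=cv2.morphologyEx(m,cv2.MORPH_OPEN,np.ones((3,3),np.uint8))
    n,L,stt,c=cv2.connectedComponentsWithStats(m);out=[]
    for i in range(1,n):
        if stt[i,4]<area: continue
        p=np.argwhere(L==i)[:,::-1].astype(np.float32);r=cv2.minAreaRect(p)
        l=max(r[1])/S;w=min(r[1])/S
        q=cv2.boxPoints(r); e=[(q[a]+q[(a+1)%4])/2 for a in range(4)]
        e=sorted([(e[0],e[2]),(e[1],e[3])],key=lambda k:-np.linalg.norm(k[0]-k[1]))[0]
        out.append((np.array(r[0])/S-.4,l,w,[k/S-.4 for k in e]))
    return out
E
python3 - <<'E'
from bars import *
np.set_printoptions(precision=1,suppress=True)
st();t=get_image("top");s=get_image("side")
H=hsv(t)
a=t["color"][205:228,148:262]
mt=mask(t,2,17,100,30);ms=mask(s,2,17,100,30)
for im,m,y in((t,mt,(140,265,195,245)),(s,ms,(210,300,160,300))):
  for c,l,w,e in blobs(im,m):
    if y[0]<c[0]<y[1] and y[2]<c[1]<y[3]:print(c,"l%.1f w%.1f"%(l,w),"mid",atz(im,c,135),[atz(im,k,135)[:2] for k in e])
def ov(im,m):
  c=cv2.resize(im["color"],None,fx=S,fy=S)[...,::-1].copy();k,_=cv2.findContours(m,0,1);cv2.drawContours(c,k,-1,(255,255,0),1);return c
A=ov(t,mt)[195*S:238*S,140*S:265*S];B=ov(s,ms)[175*S:300*S,225*S:290*S]
B=cv2.resize(B,None,fx=.43,fy=.43)
Z=np.zeros((A.shape[0]+B.shape[0],A.shape[1],3),np.uint8);Z[:A.shape[0]]=A;Z[A.shape[0]:,:B.shape[1]]=B
cv2.imwrite("pics/ov.png",Z)
E
```

```text
t18.8 [ 614.1 -313.9  221.1] jaw -1.583 z [ 0. -0. -1.] F [ 1.  -0.5 -0.2] M [ 0. -0. -0.] w49.9 q [-0.5  0.5  1.5  0.   1.1  1.1]
[195.  203.2] l11.8 w3.5 mid [474.5 219.4 135. ] [array([475.8, 242.4]), array([473.3, 196.4])]
[238.8 210.2] l29.3 w3.7 mid [442.9  49.5 135. ] [array([448.3, 106.3]), array([437.5,  -7.2])]
[201.8 216.4] l29.8 w3.8 mid [422.3 193.7 135. ] [array([431.3, 136.7]), array([413.2, 250.6])]
[155.1 220.8] l29.3 w3.5 mid [409.8 375.1 135. ] [array([431.3, 428.1]), array([388.3, 322.2])]
[216.3 178.4] l42.3 w36.6 mid [584.6 -38.6 135. ] [array([656.2, -39.6]), array([513.6, -37.7])]
[223.7 169.1] l10.5 w8.0 mid [ 568.3 -105.   135. ] [array([ 550.1, -106.2]), array([ 586.6, -103.8])]
[256.6 193.1] l22.1 w5.1 mid [444.2  45.8 135. ] [array([436.9, -20.5]), array([450.9, 107. ])]
[261.1 220. ] l24.8 w5.2 mid [422.3 191.1 135. ] [array([431.7, 128.6]), array([413.6, 248.6])]
[261.6 262.5] l35.9 w6.5 mid [411.4 373.7 135. ] [array([387.4, 314.2]), array([433.4, 428.2])]
[229.8 262.9] l22.6 w12.9 mid [490.5 381.  135. ] [array([519. , 380.8]), array([462.2, 381.1])]
[224.4 268.6] l16.5 w2.2 mid [501.4 402.5 135. ] [array([522. , 398.6]), array([481. , 406.4])]
```

View pics/ov.png

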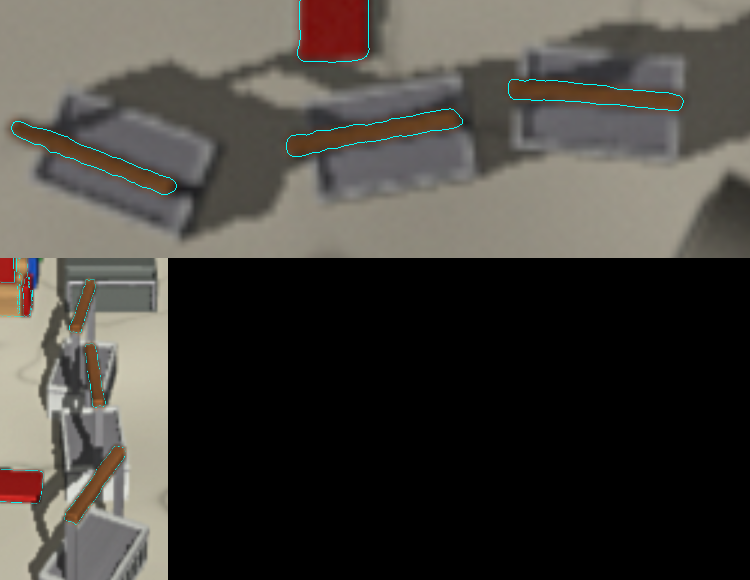

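The bars segment cleanly: all lengths are 114 mm, and the two views agree within the known side offset. Next I'll overlay the hook fit to check it.

```bash
python3 - <<'E'
from bars import *
np.set_printoptions(precision=1,suppress=True)
t=get_image("top");s=get_image("side")
mt=mask(t,13,28,100,40);ms=mask(s,13,28,110,50)
HK=[q for k in(-140,0,140) for q in(box(-26,72,k-7,k+7,192,198),box(-26,-20,k-7,k+7,192,214),box(20,26,k-7,k+7,192,209))]
ft=fit(t,mt,HK,(600,189,-.056),3);fs=fit(s,ms,HK,(600,187,-.056),3);print(ft,fs)
for k in(-140,0,140):
    b=[box(-26,72,k-7,k+7,192,198),box(-26,-20,k-7,k+7,192,214),box(20,26,k-7,k+7,192,209)]
    b=[q-[0,k,0] for q in b]
    x0=place(np.array([[0,k,0.]]),*ft[0])[0]
    print(k,x0[:2],fit(t,mt,b,(x0[0],x0[1],-.056),3),fit(s,ms,b,(x0[0],x0[1]-3,-.056),3))
def ov(im,x):
  c=cv2.resize(im["color"],None,fx=S,fy=S,interpolation=cv2.INTER_CUBIC)[...,::-1].copy();k,_=cv2.findContours(render(im,[place(b,*x) for b in HK],c.shape[:2]),0,1);cv2.drawContours(c,k,-1,(255,255,0),1);return c
A=ov(t,ft[0])[145*S:180*S,155*S:245*S];B=ov(s,fs[0])[160*S:235*S,160*S:225*S]
Z=np.zeros((600,800,3),np.uint8);A=cv2.resize(A,(800,int(800*35/90)));Z[:A.shape[0]]=A
B=cv2.resize(B,(int(285*65/75),285));Z[315:600,:B.shape[1]]=B
cv2.imwrite("pics/ovh.png",Z)
E
```

```text
(array([598.9, 190. ,  -0.1]), np.float64(0.155)) (array([599.1, 186.1,  -0.1]), np.float64(0.146))
-140 [590.4  50.3] (array([590.5,  49.4,  -0. ]), np.float64(0.164)) (array([591. ,  46.6,  -0. ]), np.float64(0.136))
0 [598.9 190. ] (array([598.4, 190.2,  -0.1]), np.float64(0.129)) (array([599.1, 185.7,  -0. ]), np.float64(0.198))
140 [607.5 329.7] (array([606.8, 329.9,  -0.1]), np.float64(0.182)) (array([607.3, 326.1,  -0.1]), np.float64(0.108))
```

View pics/ovh.png

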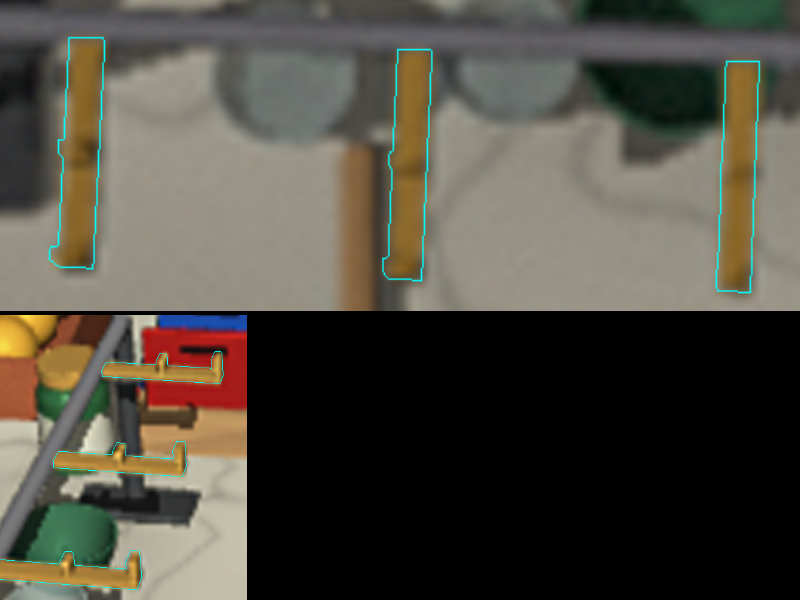

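The hook model overlays well in both views: seats are at about (590.6,49.8), (598.8,189.8) and (607,329.6), yaw -0.058. Next I'll move over basket 0, 25 mm off the middle of its bar, so the fingers clear the prong.

Request:
move_arm:
  motion:
    - [-12,23,5,0,0,0.1,50]
    - [-24,46,5,0,0,0.2,50]
    - [-36,69,5,0,0,0.3,50]
    - [-47,91,5,0,0,0.4,50]
    - [-58,113,5,0,0,0.5,50]

```text
t: 19.38
ee_pos: [554.2, -199.5, 221.7]
orientation: [2.696, -1.612, -0.006]
ft_force: [0.6, 1.1, -0.3]
width: 50.6
```

Request:
move_arm:
  motion:
    - [-12,23,0,0,0,0.1,50]
    - [-24,46,0,0,0,0.2,50]
    - [-36,69,0,0,0,0.3,50]
    - [-47,91,0,0,0,0.4,50]
    - [-58,113,0,0,0,0.5,50]

```text
t: 19.8
ee_pos: [496.1, -86.7, 221.9]
orientation: [3.011, -0.895, -0.006]
ft_force: [-0.1, 0.3, -0.0]
width: 49.7
```

Request:
move_arm:
  motion:
    - [-12,23,0,0,0,0.1,50]
    - [-24,46,0,0,0,0.2,50]
    - [-36,69,0,0,0,0.3,50]
    - [-47,91,0,0,0,0.4,50]
    - [-57.5,112.3,0,0,0,0.488,50]

```text
t: 20.22
ee_pos: [438.5, 25.4, 222.2]
orientation: [3.138, -0.141, -0.005]
ft_force: [1.3, -0.5, 0.1]
width: 50.0
```

Request:
move_arm:
  motion:
    - [0,0,0,0,0,0,50]
    - [0,0,0,0,0,0,50]
    - [0,0,0,0,0,0,50]

```text
t: 20.47
ee_pos: [440.4, 24.1, 223.0]
orientation: [3.138, -0.151, -0.002]
ft_force: [-0.9, 0.8, -0.9]
width: 50.1
```

```bash
cat > look.py <<'E'
from bars import *
np.set_printoptions(precision=1,suppress=True)
def look():
  st();t=get_image("top");s=get_image("side")
  for n,im in(("t",t),("s",s)):
    for c,l,w,e in blobs(im,mask(im,2,17,100,30)):
      p=atz(im,c,135); 
      if 370<p[0]<500 and -30<p[1]<480 and w<8 and l>15:
        e=sorted([atz(im,k,135) for k in e],key=lambda k:k[1]);d=e[1]-e[0]
        print(n,"mid",p[:2],"L%.0f"%np.linalg.norm(d),"yaw %.3f"%-np.arctan2(d[0],d[1]))
  return t,s
E
python3 -c "
from look import *
look()"
```

```text
t20.5 [440.4  24.1 223. ] jaw -0.096 z [-0. -0. -1.] F [-0.9  0.8 -0.9] M [-0.1 -0.1  0. ] w50.1 q [ 0.   0.1  2.  -0.   1.   0.1]
t mid [422.2 193.7] L115 yaw 0.154
t mid [409.8 375. ] L115 yaw -0.390
s mid [444.2  46. ] L129 yaw -0.111
s mid [422.  191.1] L121 yaw 0.143
s mid [411.4 373.8] L123 yaw -0.384
s mid [490.1 360.4] L65 yaw 1.145
s mid [491.7 403.1] L40 yaw 1.564
```

Request:
move_arm:
  motion:
    - [0,0,-40,0,0,0,50]
    - [0,0,-75,0,0,0,50]
    - [0,0,-98,0,0,0,50]
    - [0,0,-107.7,0,0,0,50]
    - [0,0,-107.7,0,0,0,50]

```text
t: 20.98
ee_pos: [439.3, 23.7, 114.0]
orientation: [3.138, -0.152, -0.007]
ft_force: [-0.2, 1.9, 0.3]
width: 49.9
```

Request:
move_arm:
  motion:
    - [0,0,0,0,0,0,5]
    - [0,0,0,0,0,0,5]
    - [0,0,0,0,0,0,5]
    - [0,0,0,0,0,0,5]
    - [0,0,0,0,0,0,5]

```text
t: 21.4
ee_pos: [441.2, 24.4, 116.9]
orientation: [-3.138, 0.149, -0.003]
ft_force: [-0.7, 0.2, 0.0]
width: 20.3
```

Request:
move_arm:
  motion:
    - [0,0,0,0,0,0,5]
    - [0,0,0,0,0,0,5]
    - [0,0,0,0,0,0,5]
    - [0,0,0,0,0,0,5]

```text
t: 21.73
ee_pos: [441.2, 24.3, 116.5]
orientation: [3.138, -0.149, 0.002]
ft_force: [0.3, -1.1, 5.7]
width: 13.9
```

Request:
move_arm:
  motion:
    - [0,0,10,0,0,0,5]
    - [0,0,30,0,0,0,5]
    - [0,0,55,0,0,0,5]
    - [0,0,80,0,0,0,5]
    - [0,0,105,0,0,0,5]

```text
t: 22.15
ee_pos: [439.7, 24.4, 222.2]
orientation: [3.138, -0.149, -0.002]
ft_force: [1.6, -0.4, -1.6]
width: 13.7
```

```bash
python3 -c "
from bars import *
np.set_printoptions(precision=1,suppress=True)
o=st();z=o['ee_pos'][2]+18.7;s=get_image('side');save(s,'s4',(190,100,320,260),3.7)
for c,l,w,e in blobs(s,mask(s,2,17,100,30)):
  p=atz(s,c,z)
  if 390<p[0]<490 and -60<p[1]<130 and w<9: print(p,l,w,[atz(s,k,z)[:2] for k in e])
"
```

```text
t22.1 [439.7  24.4 222.2] jaw -0.095 z [-0.  0. -1.] F [ 1.6 -0.4 -1.6] M [-0.1 -0.1 -0.1] w13.7 q [0.  0.1 2.  0.  1.  0.1]
[473.6  13.4 240.9] 6.545462290445964 4.779666264851888 [array([483.8,   6.6]), array([463.5,  20.2])]
```

View pics/s4.png

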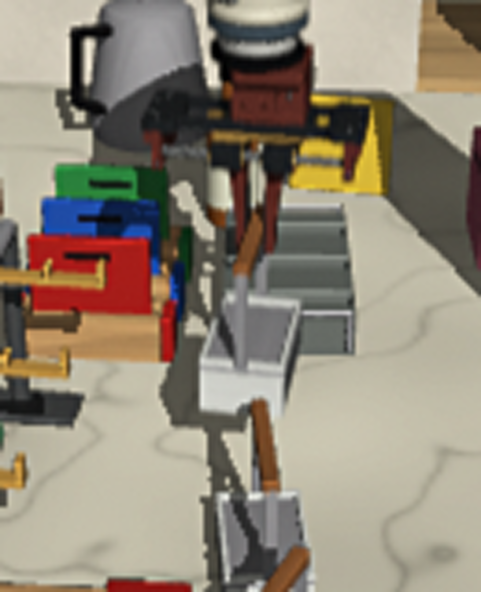

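The basket is gripped and level at crop (250,330), and all three boards show home. Moving it over the hook at y=50.

Request:
move_arm:
  motion:
    - [20,0,0,0,0,0.02,5]
    - [45,0,0,0,0,0.037,5]
    - [70,0,0,0,0,0.037,5]
    - [95,0,0,0,0,0.037,5]
    - [115,0.3,0,0,0,0.037,5]

```text
t: 22.62
ee_pos: [556.7, 24.7, 220.9]
orientation: [-3.14, 0.091, 0.0]
ft_force: [1.0, -0.7, -1.0]
width: 13.8
```

Request:
move_arm:
  motion:
    - [15,0.3,0,0,0,0,5]
    - [28,0.3,0,0,0,0,5]
    - [33.3,0.3,0,0,0,0,5]
    - [33.3,0.3,0,0,0,0,5]
    - [33.3,0.3,0,0,0,0,5]

```text
t: 23.03
ee_pos: [587.9, 25.0, 220.5]
orientation: [3.14, -0.091, -0.003]
ft_force: [-1.3, -0.4, -2.2]
width: 13.8
```

Request:
move_arm:
  motion:
    - [0,0,-6,0,0,0,5]
    - [0,0,-12,0,0,0,5]
    - [0,0,-18,0,0,0,5]
    - [0,0,-18,0,0,0,5]

```text
t: 23.37
ee_pos: [587.4, 24.9, 201.3]
orientation: [3.14, -0.091, -0.004]
ft_force: [-0.2, 0.2, -1.7]
width: 13.7
```

```bash
python3 -c "
from bars import *
o=st();s=get_image('side');save(s,'s5',(160,120,290,260),4)
"
```

```text
t23.4 [587.4  24.9 201.3] jaw -0.058 z [-0.003 -0.    -1.   ] F [-0.2  0.2 -1.7] M [-0.08 -0.07 -0.01] w13.7 q [ 0.02  0.4   1.73 -0.    1.02  0.08]
```

View pics/s5.png

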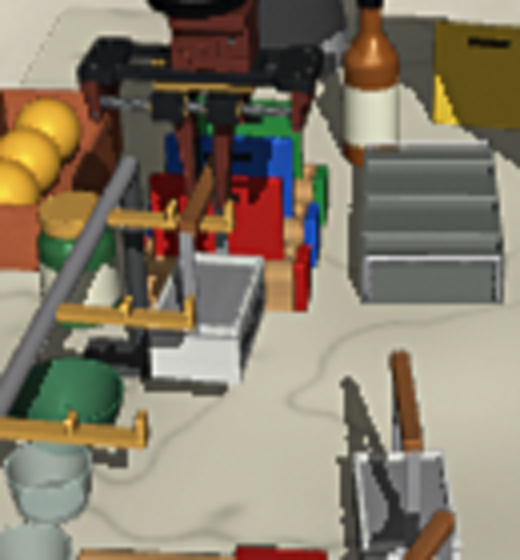

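The bar hangs over the saddle between the tip and the stop, at crop (195,205). Lowering onto the seat.

Request:
move_arm:
  motion:
    - [1,0,-5,0,0,0,5]
    - [1,0,-10,0,0,0,5]
    - [1,0,-14,0,0,0,5]
    - [1,0,-17,0,0,0,5]
    - [1,0,-17,0,0,0,5]

```text
t: 23.83
ee_pos: [589.9, 24.9, 186.0]
orientation: [3.14, -0.091, -0.0]
ft_force: [-0.3, -1.5, -1.0]
width: 13.5
```

Request:
move_arm:
  motion:
    - [0,0,0,0,0,0,5]
    - [0,0,0,0,0,0,5]

```text
t: 24.0
ee_pos: [589.9, 24.9, 186.0]
orientation: [3.14, -0.091, 0.0]
ft_force: [0.5, 0.4, 0.3]
width: 13.5
```

```bash
python3 -c "
from h import *
st()"
```

```text
t24.0 [589.9  24.9 186. ] jaw -0.0579 z [ 0. -0. -1.] F [0.5 0.4 0.3] M [-0.19  0.07  0.03] w13.5 q [ 0.02  0.42  1.74 -0.    0.99  0.08]
```

Request:
move_arm:
  motion:
    - [0,0,0,0,0,0,25]
    - [0,0,0,0,0,0,45]
    - [0,0,0,0,0,0,45]
    - [0,0,0,0,0,0,45]
    - [0,0,0,0,0,0,45]

```text
t: 24.42
ee_pos: [589.9, 25.0, 186.0]
orientation: [-3.14, 0.091, -0.0]
ft_force: [0.9, 0.6, -0.2]
width: 43.0
```

Request:
move_arm:
  motion:
    - [0,0,5,0,0,0,45]
    - [0,0,20,0,0,0,45]
    - [0,0,40,0,0,0,45]
    - [0,0,55,0,0,0,45]
    - [0,0,55,0,0,0,45]

```text
t: 24.83
ee_pos: [591.8, 25.0, 244.5]
orientation: [-3.14, 0.091, -0.009]
ft_force: [1.0, 1.0, -0.5]
width: 44.7
```

```bash
python3 -c "
from look import *
t,s=look();save(s,'s6',(160,120,290,260),4)
"
```

```text
t24.8 [591.8  25.  244.5] jaw -0.0581 z [ 0.  0. -1.] F [ 1.   1.  -0.5] M [-0.1 -0.1 -0. ] w44.7 q [0.  0.3 1.7 0.  1.1 0.1]
t mid [422.1 193.7] L115 yaw 0.158
t mid [409.3 375.2] L114 yaw -0.401
s mid [422.5 190.8] L122 yaw 0.142
s mid [411.4 373.8] L123 yaw -0.384
s mid [490.7 359.9] L63 yaw 1.198
```

View pics/s6.png

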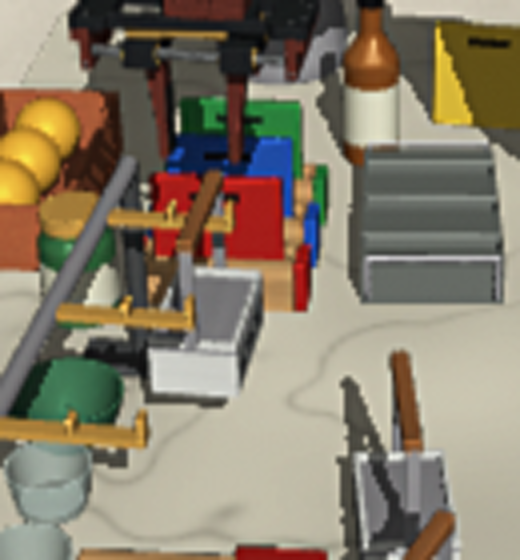

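The basket hangs level on the y=50 hook, with its bar in the saddle at crop (200,210). Now basket 1.

Request:
move_arm:
  motion:
    - [-28,24,0,0,0,0.1,45]
    - [-56,48,0,0,0,0.2,45]
    - [-84,73,0,0,0,0.213,45]
    - [-110,97,0,0,0,0.213,45]
    - [-136,121,0,0,0,0.213,45]

```text
t: 25.35
ee_pos: [451.6, 146.5, 239.7]
orientation: [3.132, 0.242, -0.003]
ft_force: [0.6, 0.3, -0.7]
width: 45.0
```

Request:
move_arm:
  motion:
    - [-18,15,0,0,0,0,45]
    - [-27.8,22.8,0,0,0,0,45]
    - [-27.8,22.8,0,0,0,0,45]
    - [-27.8,22.8,0,0,0,0,45]

```text
t: 25.68
ee_pos: [426.1, 168.8, 240.6]
orientation: [3.132, 0.245, -0.0]
ft_force: [1.8, -0.5, -0.2]
width: 45.3
```

```bash
python3 -c "
from look import *
t,s=look()
"
```

```text
t25.7 [426.1 168.8 240.6] jaw 0.1563 z [-0. -0. -1.] F [ 1.8 -0.5 -0.2] M [-0.1 -0.   0. ] w45.3 q [ 0.3  0.1  2.  -0.   1.   0.2]
t mid [409.6 375. ] L114 yaw -0.386
s mid [422.5 190.8] L122 yaw 0.142
s mid [411.4 373.8] L123 yaw -0.384
s mid [490.4 359.6] L64 yaw 1.189
s mid [493.2 402.9] L41 yaw 1.553
```

Request:
move_arm:
  motion:
    - [0,0,-40,0,0,0,45]
    - [0,0,-80,0,0,0,45]
    - [0,0,-112,0,0,0,45]
    - [0,0,-125,0,0,0,45]
    - [0,0,-125,0,0,0,45]

```text
t: 26.2
ee_pos: [424.8, 167.1, 112.7]
orientation: [3.131, 0.241, -0.01]
ft_force: [-0.4, -0.0, -0.8]
width: 45.1
```

Request:
move_arm:
  motion:
    - [0,0,0,0,0,0,5]
    - [0,0,0,0,0,0,5]
    - [0,0,0,0,0,0,5]
    - [0,0,0,0,0,0,5]
    - [0,0,0,0,0,0,5]

```text
t: 26.62
ee_pos: [426.8, 169.0, 117.0]
orientation: [-3.132, -0.243, -0.003]
ft_force: [0.8, 0.0, -0.2]
width: 15.1
```

Request:
move_arm:
  motion:
    - [0,0,0,0,0,0,5]
    - [0,0,0,0,0,0,5]
    - [0,0,0,0,0,0,5]
    - [0,0,0,0,0,0,5]

```text
t: 26.95
ee_pos: [426.7, 169.1, 116.9]
orientation: [-3.132, -0.244, -0.003]
ft_force: [-0.7, -0.8, 6.8]
width: 13.8
```

Request:
move_arm:
  motion:
    - [0,0,10,0,0,0,5]
    - [0,0,30,0,0,0,5]
    - [0,0,55,0,0,0,5]
    - [0,0,80,0,0,0,5]
    - [0,0,105,0,0,0,5]

```text
t: 27.37
ee_pos: [425.4, 168.6, 222.5]
orientation: [3.132, 0.243, -0.001]
ft_force: [0.0, -0.1, -2.1]
width: 13.7
```

```bash
python3 -c "
from h import *
st()"
```

```text
t27.4 [425.4 168.6 222.5] jaw 0.1552 z [-0.001 -0.    -1.   ] F [ 0.  -0.1 -2.1] M [-0.05 -0.14  0.01] w13.7 q [ 0.35  0.18  1.99 -0.    0.98  0.2 ]
```

Request:
move_arm:
  motion:
    - [20,0,0,0,0,-0.07,5]
    - [45,-1,0,0,0,-0.14,5]
    - [70,-2,0,0,0,-0.213,5]
    - [95,-3,0,0,0,-0.213,5]
    - [120,-4,0,0,0,-0.213,5]

```text
t: 27.78
ee_pos: [546.8, 164.6, 221.6]
orientation: [3.14, -0.091, -0.0]
ft_force: [-0.1, 0.6, -1.7]
width: 14.0
```

Request:
move_arm:
  motion:
    - [20,0,0,0,0,0,5]
    - [40,0,0,0,0,0,5]
    - [51.8,0,0,0,0,0,5]
    - [51.8,0,0,0,0,0,5]
    - [51.8,0,0,0,0,0,5]

```text
t: 28.2
ee_pos: [597.3, 164.6, 220.9]
orientation: [3.14, -0.091, -0.002]
ft_force: [-0.2, 0.4, -0.8]
width: 13.7
```

Request:
move_arm:
  motion:
    - [0,0,-6,0,0,0,5]
    - [0,0,-12,0,0,0,5]
    - [0,0,-18,0,0,0,5]
    - [0,0,-18,0,0,0,5]

```text
t: 28.53
ee_pos: [596.2, 164.6, 201.3]
orientation: [3.139, -0.091, -0.004]
ft_force: [0.0, 0.1, -1.3]
width: 13.5
```

```bash
python3 -c "
from bars import *
np.set_printoptions(precision=1,suppress=True)
o=st();z=o['ee_pos'][2]+18.7;t=get_image('top')
for c,l,w,e in blobs(t,mask(t,2,17,100,30)):
  p=atz(t,c,z)
  if 560<p[0]<640 and -60<p[1]<300 and w<9: print(p,l,w,[atz(t,k,z)[:2] for k in e])
"
```

```text
t28.5 [596.2 164.6 201.3] jaw -0.0577 z [-0. -0. -1.] F [ 0.   0.1 -1.3] M [-0.1 -0.   0.1] w13.5 q [0.2 0.4 1.7 0.  1.1 0.3]
[586.8  49.7 220. ] 30.010894775390625 4.825247128804524 [array([586.6,  -6.1]), array([586.9, 105.6])]
[579.7 184.5 220. ] 19.34686024983724 5.5734602610270185 [array([579.2, 148.5]), array([580.3, 220.5])]
```

Request:
move_arm:
  motion:
    - [0,0,-5,0,0,0,5]
    - [0,0,-10,0,0,0,5]
    - [0,0,-14,0,0,0,5]
    - [0,0,-17,0,0,0,5]
    - [0,0,-17,0,0,0,5]

```text
t: 29.0
ee_pos: [597.7, 164.6, 186.2]
orientation: [3.14, -0.091, -0.001]
ft_force: [-1.9, -0.2, 1.6]
width: 13.6
```

Request:
move_arm:
  motion:
    - [0,0,0,0,0,0,5]
    - [0,0,0,0,0,0,5]

```text
t: 29.17
ee_pos: [597.7, 164.6, 186.2]
orientation: [3.14, -0.091, -0.0]
ft_force: [-2.5, -1.5, 3.1]
width: 13.9
```

```bash
python3 -c "
from h import *
st();s=get_image('side');save(s,'s7',(160,120,290,260),4)"
```

```text
t29.2 [597.7 164.6 186.2] jaw -0.058 z [-0. -0. -1.] F [-2.5 -1.5  3.1] M [-0.22  0.29 -0.  ] w13.9 q [ 0.25  0.46  1.67 -0.    1.02  0.31]
```

View pics/s7.png

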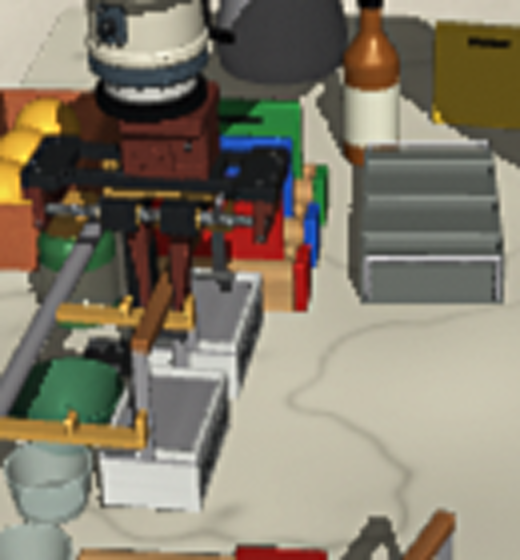

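Basket 1's bar crosses the middle prong at crop (155,310) and is seated, with the weight taken. Release and go to basket 2.

Request:
move_arm:
  motion:
    - [0,0,0,0,0,0,25]
    - [0,0,0,0,0,0,45]
    - [0,0,0,0,0,0,45]
    - [0,0,0,0,0,0,45]
    - [0,0,0,0,0,0,45]

```text
t: 29.63
ee_pos: [597.9, 164.8, 185.9]
orientation: [-3.14, 0.091, -0.0]
ft_force: [0.2, 0.2, 0.2]
width: 42.9
```

Request:
move_arm:
  motion:
    - [0,0,5,0,0,0,45]
    - [0,0,20,0,0,0,45]
    - [0,0,40,0,0,0,45]
    - [0,0,55,0,0,0,45]
    - [0,0,55,0,0,0,45]

```text
t: 30.05
ee_pos: [599.8, 165.3, 244.7]
orientation: [-3.139, 0.091, -0.009]
ft_force: [0.6, -0.5, 0.6]
width: 45.5
```

Request:
move_arm:
  motion:
    - [-28,27,0,0,0,-0.1,45]
    - [-56,54,0,0,0,-0.2,45]
    - [-84,81,0,0,0,-0.3,45]
    - [-112,106,0,0,0,-0.332,45]
    - [-140,132,0,0,0,-0.332,45]

```text
t: 30.47
ee_pos: [456.2, 297.3, 240.3]
orientation: [3.081, -0.613, -0.001]
ft_force: [1.1, 0.7, 0.2]
width: 45.2
```

Request:
move_arm:
  motion:
    - [-28,27,0,0,0,0,45]
    - [-57.7,55.1,0,0,0,0,45]
    - [-57.7,55.1,0,0,0,0,45]
    - [-57.7,55.1,0,0,0,0,45]

```text
t: 30.8
ee_pos: [398.6, 352.9, 240.5]
orientation: [3.083, -0.602, -0.0]
ft_force: [0.8, -0.7, -0.5]
width: 45.0
```

```bash
python3 -c "
from look import *
t,s=look()
for c,l,w,e in blobs(t,mask(t,2,12,100,30)):
  p=atz(t,c,205)
  if 560<p[0]<640 and -60<p[1]<300 and w<9: print(p,l,w,[atz(t,k,205)[:2] for k in e])
"
```

```text
t30.8 [398.6 352.9 240.5] jaw -0.3859 z [-0. -0. -1.] F [ 0.8 -0.7 -0.5] M [-0.  -0.1  0. ] w45.0 q [ 0.7  0.3  1.8 -0.   1.1  1.1]
s mid [440.4 133.5] L145 yaw 0.063
s mid [373.4 169.3] L121 yaw -0.048
s mid [411.3 373.7] L123 yaw -0.380
```

Request:
move_arm:
  motion:
    - [0,0,-40,0,0,0,45]
    - [0,0,-80,0,0,0,45]
    - [0,0,-112,0,0,0,45]
    - [0,0,-125,0,0,0,45]
    - [0,0,-125,0,0,0,45]

```text
t: 31.32
ee_pos: [399.5, 348.9, 112.3]
orientation: [3.076, -0.612, -0.006]
ft_force: [-0.3, 0.3, 0.3]
width: 45.2
```

Request:
move_arm:
  motion:
    - [0,0,0,0,0,0,5]
    - [0,0,0,0,0,0,5]
    - [0,0,0,0,0,0,5]
    - [0,0,0,0,0,0,5]
    - [0,0,0,0,0,0,5]

```text
t: 31.73
ee_pos: [400.9, 352.3, 117.2]
orientation: [-3.08, 0.609, -0.002]
ft_force: [0.9, -0.1, 0.6]
width: 15.1
```

Request:
move_arm:
  motion:
    - [0,0,0,0,0,0,5]
    - [0,0,0,0,0,0,5]
    - [0,0,0,0,0,0,5]
    - [0,0,0,0,0,0,5]

```text
t: 32.07
ee_pos: [401.1, 352.2, 117.0]
orientation: [-3.081, 0.608, -0.003]
ft_force: [2.2, -2.1, 7.1]
width: 13.7
```

Request:
move_arm:
  motion:
    - [0,0,10,0,0,0,5]
    - [0,0,30,0,0,0,5]
    - [0,0,55,0,0,0,5]
    - [0,0,80,0,0,0,5]
    - [0,0,105,0,0,0,5]

```text
t: 32.48
ee_pos: [399.3, 351.6, 222.2]
orientation: [3.081, -0.608, -0.002]
ft_force: [0.3, 0.2, -1.1]
width: 13.8
```

```bash
python3 -c "
from h import *
st()"
```

```text
t32.5 [399.3 351.6 222.2] jaw -0.3898 z [-0.001 -0.001 -1.   ] F [ 0.3  0.2 -1.1] M [-0.05 -0.04 -0.03] w13.8 q [0.7  0.29 1.83 0.   1.02 1.09]
```

Request:
move_arm:
  motion:
    - [20,-8,0,0,0,0.09,5]
    - [40,-16,0,0,0,0.18,5]
    - [65,-26,0,0,0,0.27,5]
    - [90,-36,0,0,0,0.332,5]
    - [115,-47.3,0,0,0,0.332,5]

```text
t: 32.9
ee_pos: [515.5, 304.2, 221.4]
orientation: [-3.14, 0.085, 0.001]
ft_force: [0.2, 0.4, -2.6]
width: 13.6
```

Request:
move_arm:
  motion:
    - [25,0,0,0,0,0,5]
    - [50,0,0,0,0,0,5]
    - [75,0,0,0,0,0,5]
    - [90.4,0,0,0,0,0,5]
    - [90.4,0,0,0,0,0,5]

```text
t: 33.32
ee_pos: [607.9, 304.3, 221.0]
orientation: [-3.14, 0.093, -0.001]
ft_force: [-0.2, -0.9, -1.1]
width: 13.7
```

Request:
move_arm:
  motion:
    - [0,0,0,0,0,0,5]
    - [0,0,-6,0,0,0,5]
    - [0,0,-12,0,0,0,5]
    - [0,0,-18,0,0,0,5]
    - [0,0,-18,0,0,0,5]

```text
t: 33.73
ee_pos: [603.8, 304.3, 201.1]
orientation: [3.139, -0.09, -0.005]
ft_force: [-0.1, -0.5, -1.3]
width: 13.9
```

```bash
python3 -c "
from h import *
st();s=get_image('side');save(s,'s8',(140,130,270,290),3.7)"
```

```text
t33.7 [603.8 304.3 201.1] jaw -0.0574 z [-0.003 -0.001 -1.   ] F [-0.1 -0.5 -1.3] M [-0.08 -0.04 -0.01] w13.9 q [0.45 0.52 1.52 0.   1.1  0.51]
```

View pics/s8.png

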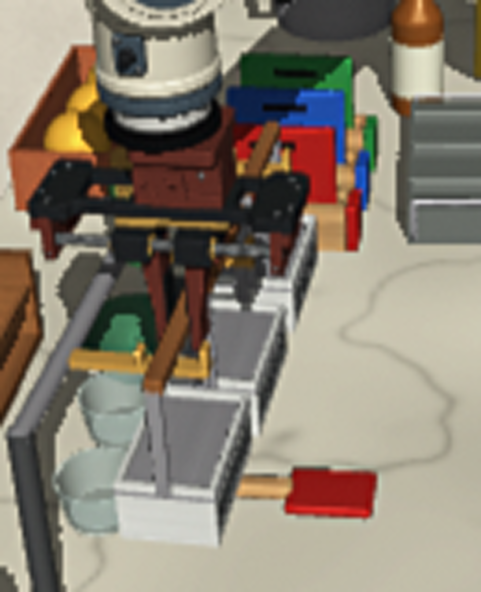

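Basket 2 is over the saddle of the third hook, with its bar at crop (168,345) between the tip and the stop. Lower and release.

Request:
move_arm:
  motion:
    - [0,0,-5,0,0,0,5]
    - [0,0,-10,0,0,0,5]
    - [0,0,-14,0,0,0,5]
    - [0,0,-17,0,0,0,5]
    - [0,0,-17,0,0,0,5]

```text
t: 34.2
ee_pos: [605.5, 304.5, 186.3]
orientation: [3.14, -0.091, -0.0]
ft_force: [-0.9, -0.1, -1.2]
width: 13.9
```

Request:
move_arm:
  motion:
    - [0,0,0,0,0,0,5]
    - [0,0,0,0,0,0,5]

```text
t: 34.37
ee_pos: [605.5, 304.5, 186.2]
orientation: [3.14, -0.091, -0.0]
ft_force: [-1.8, -0.1, 1.2]
width: 13.5
```

Request:
move_arm:
  motion:
    - [0,0,0,0,0,0,25]
    - [0,0,0,0,0,0,45]
    - [0,0,0,0,0,0,45]
    - [0,0,0,0,0,0,45]
    - [0,0,0,0,0,0,45]

```text
t: 34.78
ee_pos: [605.6, 304.6, 185.9]
orientation: [-3.14, 0.091, -0.0]
ft_force: [0.3, -0.2, 0.4]
width: 42.8
```

Request:
move_arm:
  motion:
    - [0,0,5,0,0,0,45]
    - [0,0,20,0,0,0,45]
    - [0,0,40,0,0,0,45]
    - [0,0,60,0,0,0,45]
    - [0,0,75,0,0,0,45]

```text
t: 35.2
ee_pos: [606.0, 304.8, 263.1]
orientation: [-3.139, 0.091, -0.002]
ft_force: [1.1, 0.1, -0.1]
width: 44.3
```

Request:
move_arm:
  motion:
    - [-35,0,0,0,0,0,45]
    - [-70,0,0,0,0,0,45]
    - [-105,0,0,0,0,0,45]
    - [-140,0,0,0,0,0,45]
    - [-175,0,0,0,0,0,45]

```text
t: 35.62
ee_pos: [429.0, 304.4, 261.3]
orientation: [-3.14, 0.092, -0.001]
ft_force: [-0.9, 0.5, -0.4]
width: 45.0
```

Request:
move_arm:
  motion:
    - [-30,-30,0,0,0,0,45]
    - [-30,-60,0,0,0,0,45]
    - [-30,-60,0,0,0,0,45]
    - [-30,-60,0,0,0,0,45]
    - [-30,-60,0,0,0,0,45]

```text
t: 36.03
ee_pos: [401.4, 245.1, 261.7]
orientation: [-3.139, 0.092, -0.002]
ft_force: [0.4, -0.4, -0.4]
width: 45.1
```

```bash
python3 -c "
from bars import *
np.set_printoptions(precision=1,suppress=True)
st();t=get_image('top');s=get_image('side');save(s,'s9',(130,120,290,290),3.4)
for n,im in (('t',t),('s',s)):
 for c,l,w,e in blobs(im,mask(im,2,13,100,30)):
  p=atz(im,c,205)
  if 560<p[0]<640 and -60<p[1]<400 and w<9 and l>10: print(n,p[:2],'%.1f %.1f'%(l,w),[atz(im,k,205)[:2] for k in e])
"
```

```text
t36.0 [401.4 245.1 261.7] jaw -0.0588 z [ 0.  0. -1.] F [ 0.4 -0.4 -0.4] M [-0.  -0.1 -0. ] w45.1 q [0.5 0.1 1.9 0.  1.1 0.6]
t [605.9 353.3] 10.8 3.7 [array([607.5, 373.5]), array([604.3, 333.2])]
t [602.5 301.1] 15.0 3.0 [array([601.8, 272.9]), array([603.2, 329.3])]
t [599.3 216. ] 10.9 3.8 [array([600.2, 195.6]), array([598.4, 236.4])]
t [596.4  78.5] 10.2 1.3 [array([596.7,  59.4]), array([596.1,  97.6])]
t [587.6  18.5] 13.2 3.6 [array([589.1,  43.3]), array([586. ,  -6.3])]
t [591.1 156. ] 12.4 1.3 [array([592.8, 179.1]), array([589.3, 132.8])]
t [588.2  80.6] 12.2 2.0 [array([588.2,  57.7]), array([588.1, 103.5])]
s [598.7 187.3] 26.1 5.9 [array([595.5, 120.3]), array([601.5, 248.5])]
s [605.4 328.1] 31.8 6.1 [array([601.7, 261.9]), array([608.6, 388. ])]
```

View pics/s9.png

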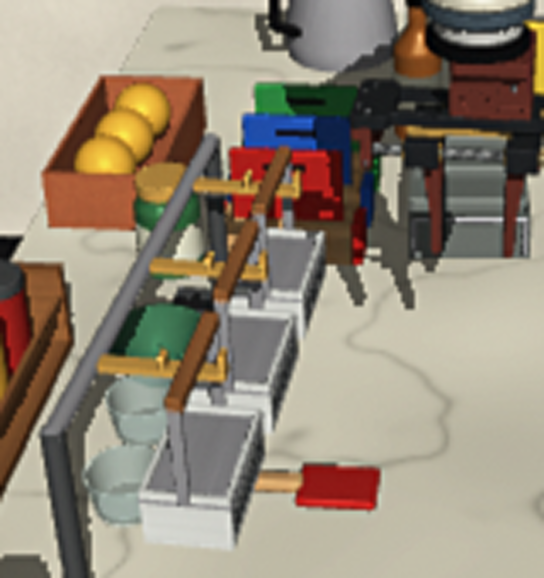

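All three baskets hang level on their own hooks, with bars at crop (272,180), (240,260) and (192,360). The three boards are home and the ledge items look undisturbed. Handing in.

```bash
python3 -c "
from h import *
close_job()"
```

```text
the job is handed in; nothing more can be done
```

I slid the red, blue and green boards fully down into the docks of their own colours. I then hung the three baskets on separate hooks and handed the job in at about 36 s, with the arm clear of everything.

- **Boards:** each went in with no side load. It stopped on the slot floor with 7–9 N upward, at the gripper height expected for a board fully home. The pictures show all three level in their docks. A side-view fit of the blue board in its dock was poor because the red board hides most of it, so for blue I relied on the force, the height and the later picture.
- **Baskets:** each was gripped 25 mm off the middle of its bar so the fingers cleared the prong. The last side view shows each bar in the saddle between the hook's tip and stop, with the baskets level.
    - **Bar positions:** in the last two pictures, the two nearer bars measure within about 3 mm of their hook seats. The third bar did not segment as one piece; an earlier top view had put its middle within a few mm of its seat.
- **Camera disagreement:** the side camera read about 3 mm lower in y than the top camera throughout. The arm's own readings agreed with the top camera, so I used that one.
- **Knocked basket:** I saw no sign that a basket was knocked aside. The remaining ones were measured again before each grasp and had not moved.

The bystanders in view look undisturbed in the last picture; I did not measure them again.

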